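Seat an assay plate flush on a tilted tester head and hold it

TASK

Lift the assay plate by its grip from the wooden rest, put its locating pin through the small hole in the metal tester's tilted sensing head, and bring the plate to lie flush and square on the sloping face. Press gently until the sprung head is about halfway down its travel, and finish while still holding the plate there, flush and pressed. Leave the other things on the bench where they are.

Things in the scene. Friction and masses are not known exactly. Their poses are not given: they have to be found in the camera images.
- plate: assay plate: brass, 64 (x) x 44 (y) x 5 mm, with an upright black grip rib on top, centred, 36 (x) x 12 (y) x 35 mm tall (it can pivot in the fingers under a push), and a steel locating pin below at x = +20 mm. Mass about 0.16 kg, varying. Origin: centre of the underside; z up along the rib, x to the pin's end. Starts on the rest, pin in the slot, pin end away from the robot
- pin_tip (a point): tip of the locating pin (6 mm in diameter, 12 mm long, tapered tip): 20 mm along plate x from the plate's origin and 12 mm below its underside; axes as the plate's
- rest: fixed wooden rest, 90 (x) x 66 (y) x 26 mm, with a slot 22 mm wide and 18 mm deep along its x; origin at the centre of its underside on the bench. It stands on one side of the bench middle and the tester on the other; which is which changes
- tester: fixed metal tester: grey base 130 x 124 x 28 mm, two cheeks 10 mm thick and 100 mm high at y = +-52 mm carrying a housing with the steel sensing head. Origin: centre of the base's underside, x away from the robot. Housing clamped at a slope of 8 to 25 degrees, different each time, about the y axis 85 mm above the origin; the face looks up and to +x (away from the robot), its -x edge is the high one
- head_hole (a point): centre of the mouth of the 9 mm through hole in the head's face (steel plate 74 (x) x 70 (y) x 10 mm, free space below), 20 mm downhill of the face's centre. z: square out of the face, x: downhill, y: level. Seated square, the plate's x points downhill too. At rest the face lies 18 mm above the tilt axis and 12 mm above the housing's rim. Moves with the head
- head (a joint): how far the sprung head is pressed in along its face's normal: 0 at rest, 0.008 m at its stop; halfway is 0.004. The spring pushes back with about 3 N at the start plus 1.5 N per mm
- touchstone: bystander: dark rectangular test stone, 50 x 85 x 18 mm; origin at the centre of its underside
- bangle: bystander: brass-coloured bangle lying flat, 66 mm across, 8 mm high; origin at the centre of its underside
- band: bystander: finger ring lying flat, 23 mm across, 7 mm high; origin at the centre of its underside
- acid: bystander: small capped amber bottle, 32 mm across, 70 mm high; origin at the centre of its underside
- mandrel: bystander: tapered steel ring stick lying down, 260 mm long, 26 mm thick at its grip; origin under its middle
- loupe: bystander: folded loupe, 67 x 30 x 18 mm; origin under the round lens barrel
- tweezers: bystander: steel tweezers lying flat, 135 mm long, 8 mm high; origin at the centre of its underside
- dish: bystander: white china dish, 90 mm across, 22 mm high; origin at the centre of its underside
Things that resemble listed ones, but are neither listed nor needed, are in the scene too. Of the things like the plate, leave any that is blue or purple; of the rest the larger one is meant.

How it is judged (in metres and radians):
On the way, in this order (a step that is already met when the one before it is completed fails the run):
1. the plate is lifted off its rest (distance between plate and rest above 0.07 m and contact force between plate and rest below 0.05 N), for 0.2 s.
2. the pin's tip is through the mouth of the hole (z of pin_tip in the frame of head_hole below -0.003 m and distance between pin_tip and head_hole below 0.015 m), for 0.1 s.
At the end, for the whole second after the job is handed in: The robot still holds the plate by touch of its fingers, at rest, with the pin in the hole (tip at least 9.5 mm below the face), the plate flush on the face within 0.04 rad and square with it within 0.12 rad, pressing on it with more than 2 N so that the head is 2 to 6.5 mm in (angle between the z axis of plate and the z axis of head_hole, either way round below 0.04 rad and angle between the x axis of plate and the x axis of head_hole, either way round below 0.12 rad and z of pin_tip in the frame of head_hole below -0.0095 m and distance between pin_tip and head_hole below 0.015 m and value of joint head between 0.002 and 0.0065 m and contact force between plate and tester above 2 N and contact force between the fingers and plate above 2 N and linear speed of plate below 0.01 m/s); the arm keeps its last pose, push and grip.
It fails at once if the plate is pressed or knocked on the tester with more than 40 N (contact force between plate and tester above 40 N).
It fails at once if another thing on the bench is moved by more than 25 mm (distance of any of touchstone, bangle, band, acid, mandrel, loupe, tweezers, dish from where it was at the start of the episode above 0.025 m).
It also fails if it takes over 40 s, if anything falls off the work surface, if the arm or the gripper's body presses on something with over 40 N, if the wrist force passes 120 N, or if a joint passes its speed limit or range.

ROBOT

A 6-joint arm with a two-finger parallel gripper is mounted at the origin on the work surface. World frame = base frame: x ahead of the robot, y to its left, z up, the work surface at z = 0. Lengths are in mm, angles in rad, forces in N, time in s.
With the tool pointing down it reaches from about 275 to 775 mm from the base axis. Payload 14.6 kg.
Tool frame: the origin (TCP) lies at the very end of the fingers, on their centre line; the grasp point (between the pads) lies r.grasp_offset behind it (r.grasp_offset is the distance from the TCP to the grasp point, in mm); z points along the fingers, x is the direction in which the jaws open and shut, and the axes are right-handed (so a half turn about z gives the same grasp; the last joint's range is limited). The gripper opens to 85 mm and grips with 20 to 120 N. Pads are 22 mm wide; open, the fingers measure 114 mm over their backs; the gripper's body (76 mm by 85 mm) begins 54 mm behind the grasp point. The pads swing forward as they close: fully open they stand 13 mm farther back than shut.
Start: joints at [-1.271, 0.263, -0.048, 1.259, 0, 1.415], TCP at [230.618, -471.639, 206.578] pointing down, gripper open.
Joint ranges: [-2.65, 2.65], [-0.89, 1.7], [-1.18, 1.37], [-2.13, 2.11], [-1.35, 1.29], [-3.14, 3.14]. Speed limits (rad/s): [1.89, 1.89, 2.57, 2.79, 3.14, 3.14].

INTERFACE

Orientations are given as a rotation vector (axis times angle).
In Python, from cell import r, viewer, workorder gives the robot as it stands.
- The arm moves only by the tool servo_tool, never from a script. Its argument "targets" is a list that holds one entry, the list of rows, each a list of 4 numbers: the shift along the tool's x, y, z in cm, then the turn about the tool's z in degrees. In form: [[[dx, dy, dz, turn], ...]]. A call has 1 to 12 rows; each row is the pose to reach, as a shift and turn from the pose commanded when the call began, along the tool's axes at that moment; what a row does not reach only later rows make up. A row lasts 1/12 s, in which the tool goes at most 41.7 mm and 7.16 degrees, less where a joint would pass 70% of its speed; a pose out of reach is approached as far as the arm can. A call with a gripper value outside its range is refused whole. "gripper" is the closure, from 0 (fully open) to 1 (shut), set as the call begins (left out, the last holds). The fingers move at their own pace and stop on an object; "newtons" is the grip in N (left out, the last holds). Time passes only in rows, so rows that repeat a pose let the fingers close. It gives the time, the measured TCP pose, the force and the opening at its end, in the units of the state.
- r.get_state(): the state, without advancing time (a new reading comes with each control period).
- viewer.get_image(name): name is "scene" or "top"; returns the picture (480x640x3 uint8, red, green, blue); there is no depth.
- viewer.camera_model(name): a dict with "fx", "fy", "cx", "cy" (pixels), "distortion" ([k1, k2, p1, p2, k3] as OpenCV has them; the pictures are not rectified), "cam_to_world" (4x4, takes a point from camera to world coordinates). Camera axes: x right, y down, z forward; pixel columns grow to the right and rows downward; lengths in mm; the calibration is good to about 2 mm. A picture is of the moment at which its call begins. camera_model takes no time and is no camera call.
- workorder.finish_job(): hands the job in, once; it reports no verdict.
The state is a dict: "time": time; "qpos": joint angles; "joint_vel": joint speeds; "effort": joint torques, N m; "position": TCP position; "orientation": TCP orientation; "ft_force": force on the tool from outside, world axes, zero at the start; "moment": the same for the moment, N m; "grip_width": finger opening in mm.
Only numpy, scipy, OpenCV 4.12 (cv2) and the standard library are available. Lean on these libraries where they do the work, as an engineer would, in place of code of your own. Each camera call takes 0.05 s, during which the arm holds its last target.

## Working session

There is one attempt and no reset: what is moved stays moved. The work goes in short steps, Python scripts to look and compute and a tool call to move; the robot and the scene stay as the last step left them, time stands still between calls to the robot, and variables do not carry over. Pictures are saved under pics/ and viewed, and the job is handed in when it is done.

Besides the shell and the picture viewer there is one more tool, called after ">>>" as name(argument=value, ...), one argument or row to a line, values as JSON. servo_tool: Moves the arm, as the interface text tells. Its arguments: {"type":"object","properties":{"targets":{"type":"array"},"gripper":{"type":"number"},"newtons":{"type":"number"}},"required":["targets"]}

```bash
mkdir -p pics; ls; python3 - <<'E'
from cell import r, viewer, workorder
import cv2
print(r.get_state(), r.grasp_offset)
for n in ("scene","top"):
    im=viewer.get_image(n); cv2.imwrite(f"pics/{n}0.png",im[:,:,::-1]); print(n,viewer.camera_model(n))
E
```

```text
pics
{'time': 0.0, 'qpos': array([-1.27130994e+00,  2.63522520e-01, -4.89279344e-02,  1.25939310e+00,
        2.27246359e-05,  1.41549764e+00]), 'joint_vel': array([ 0.00097494,  0.00077964,  0.00032752, -0.0009803 , -0.00127449,
       -0.00095771]), 'effort': array([-6.90942325e-04, -6.37627316e+01,  3.84559536e+01,  1.42839452e-02,
       -2.14828601e-04, -3.09456418e-06]), 'position': array([ 230.53139804, -471.35276361,  206.12862187]), 'orientation': array([-2.66445721e+00,  1.66308681e+00,  1.22030792e-03]), 'ft_force': array([-0.03409261,  0.64384422,  0.0177427 ]), 'moment': array([-0.00517349, -0.05949129,  0.00578327]), 'grip_width': 85.42959794971917} 18.700000000000003
scene {'fx': 543.3851447115686, 'fy': 543.3851447115686, 'cx': 317.60156935851063, 'cy': 239.21679998374302, 'distortion': array([-0.07217161,  0.        ,  0.        ,  0.        ,  0.        ]), 'cam_to_world': array([[ 6.67058736e-01,  5.75571281e-01, -4.73022562e-01,
         1.16642555e+03],
       [ 7.44991840e-01, -5.11550339e-01,  4.28139475e-01,
        -4.92328780e+02],
       [ 4.44993380e-03, -6.37992125e-01, -7.70030029e-01,
         9.62534173e+02],
       [ 0.00000000e+00,  0.00000000e+00,  0.00000000e+00,
         1.00000000e+00]])}
top {'fx': 433.56552862840346, 'fy': 433.56552862840346, 'cx': 327.7768570051402, 'cy': 240.14095631824247, 'distortion': array([-0.04377664,  0.        ,  0.        ,  0.        ,  0.        ]), 'cam_to_world': array([[-2.56647222e-02, -9.87798564e-01,  1.53607682e-01,
         4.77726676e+02],
       [-9.99648641e-01,  2.63779852e-02,  2.60684380e-03,
        -1.71032655e+01],
       [-6.62689771e-03, -1.53486806e-01, -9.88128476e-01,
         9.95324916e+02],
       [ 0.00000000e+00,  0.00000000e+00,  0.00000000e+00,
         1.00000000e+00]])}
```

View pics/scene0.png

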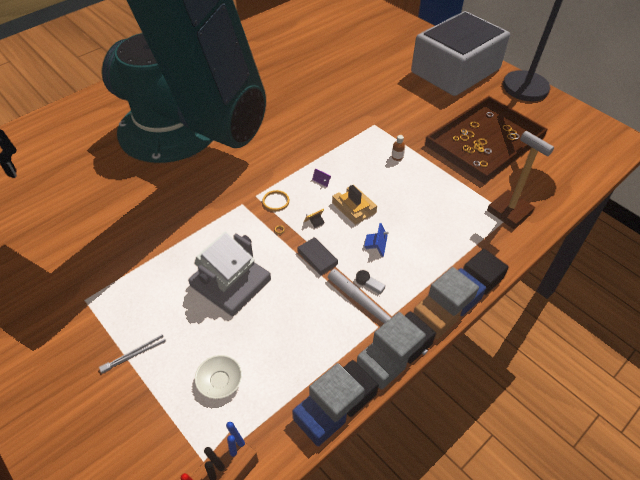

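View pics/top0.png

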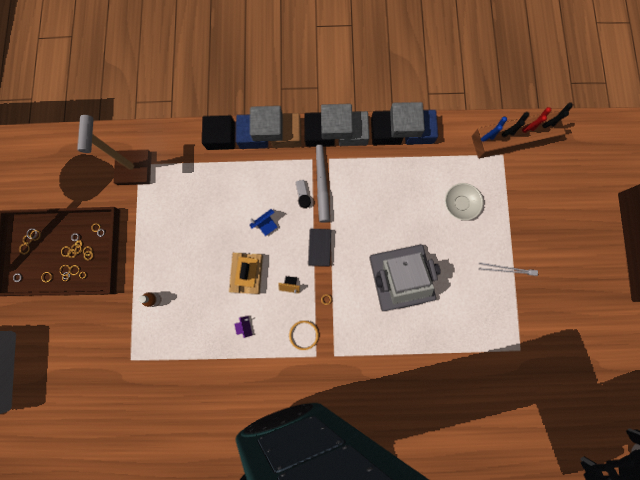

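Things that could be taken for the plate, by top-image pixel: brass plate on the rest (246,272), small brass one (290,284), blue (264,222) and purple (244,326). The larger non-blue, non-purple one is at (246,272), on the rest. I'll check it in close crops.

```bash
python3 - <<'E'
import cv2, numpy as np
t=cv2.imread("pics/top0.png"); s=cv2.imread("pics/scene0.png")
def c(im,x,y,w,h,k): return cv2.resize(im[y:y+h,x:x+w],None,fx=k,fy=k,interpolation=cv2.INTER_CUBIC)
cv2.imwrite("pics/c1.png",np.hstack([c(t,220,235,100,75,4),c(s,300,165,100,75,4)]))
cv2.imwrite("pics/c2.png",np.hstack([c(t,360,235,90,90,4.4),c(s,182,222,90,90,4.4)]))
E
```

```text
(no output)
```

View pics/c1.png

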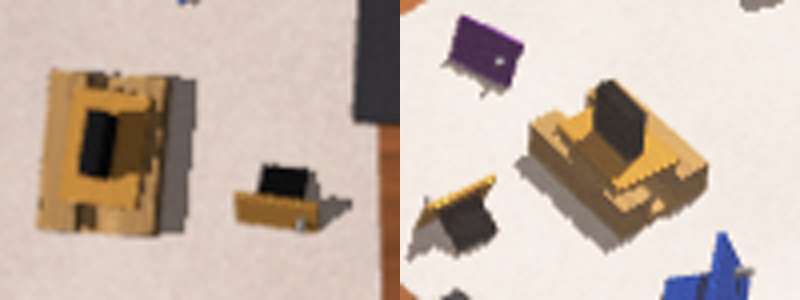

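View pics/c2.png

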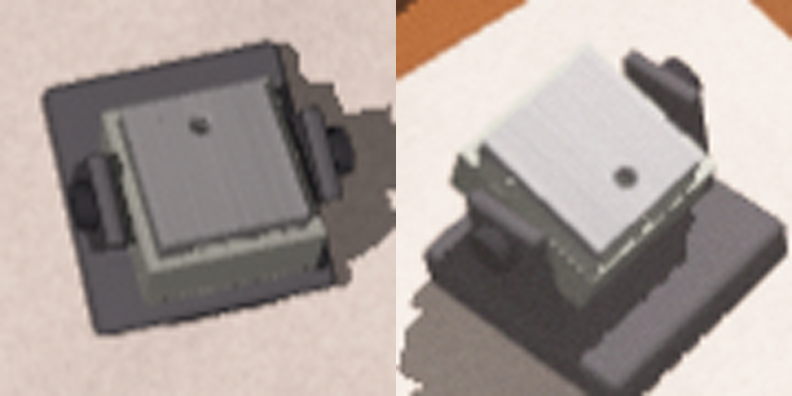

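```bash
cat > h.py <<'E'
import numpy as np, cv2
from scipy.optimize import least_squares
from scipy.spatial.transform import Rotation as R
from cell import r, viewer, workorder
CM={n:viewer.camera_model(n) for n in("scene","top")}
def proj(n,P):
    m=CM[n]; T=np.linalg.inv(m["cam_to_world"])
    K=np.array([[m["fx"],0,m["cx"]],[0,m["fy"],m["cy"]],[0,0,1]])
    return cv2.projectPoints(np.asarray(P,float).reshape(-1,3),cv2.Rodrigues(T[:3,:3])[0],T[:3,3],K,m["distortion"])[0][:,0]
def crop(im,x,y,w,h,k): return cv2.resize(im[y:y+h,x:x+w],None,fx=k,fy=k,interpolation=cv2.INTER_CUBIC)
def testerT(p):  # x,y,yaw,slope -> face frame rotation & face centre at press d
    Rz=R.from_euler('z',p[2]); Rf=Rz*R.from_euler('y',p[3])
    return Rf.as_matrix()
def face(p,pts,d=0):
    M=testerT(p); return np.array([p[0],p[1],85])+(np.asarray(pts,float)+[0,0,18-d])@M.T
def plate(p,pts): # x,y,z,yaw
    return np.array(p[:3])+np.asarray(pts,float)@R.from_euler('z',p[3]).as_matrix().T
FC=np.array([[37,35,0],[37,-35,0],[-37,-35,0],[-37,35,0],[20,0,0]])
E
cat > fit.py <<'E'
from h import *
ft=np.array([[121,118],[270,90],[310,218],[160,250],[200,126]])/4.4+[360,235]-.4
fs=np.array([[316,158],[207,253],[88,140],[192,45],[229,177]])/4.4+[182,222]-.4
def f(q):
    P=face(q[:4],FC); return np.r_[(proj("top",P)+q[4:6]-ft).ravel(),(proj("scene",P)+q[6:8]-fs).ravel(),q[4:8]*.7]
s=least_squares(f,[450,-150,.1,.3,0,0,0,0]); print("tester",s.x.round(3)); print(f(s.x).round(1))
J=s.jac; print("sd",np.sqrt(np.diag(np.linalg.inv(J.T@J)))[:4]*.6)
q=s.x
pt=np.array([[80,90],[155,97],[140,208],[62,204],[88,111],[115,113],[108,178],[80,175]])/4+[220,235]-.4
PC=np.array([[32,22,5],[32,-22,5],[-32,-22,5],[-32,22,5],[18,6,40],[18,-6,40],[-18,-6,40],[-18,6,40]])
g=lambda p:(proj("top",plate([p[0],p[1],26,p[2]],PC))+p[3:5]-pt)
G=lambda p:np.r_[g(p).ravel(),p[3:5]*3]
s2=least_squares(G,[430,170,0,0,0]); p=s2.x; print("plate",p.round(3)); print(g(p).round(1))
np.save("q.npy",q); np.save("p.npy",p)
t=cv2.imread("pics/top0.png"); sc=cv2.imread("pics/scene0.png")
def draw(im,n,x,y,w,h,k,sets):
    c=crop(im,x,y,w,h,k)
    for P in sets:
        u=(proj(n,P)-[x,y]+.5)*k
        cv2.polylines(c,[np.int32(u.round())],True,(0,0,255),1)
    return c
a=[plate([p[0],p[1],26,p[2]],PC[:4]),plate([p[0],p[1],26,p[2]],PC[4:])]
b=[face(q,FC[:4]),face(q,FC[4]+4.5*np.c_[np.cos(np.arange(12)/2),np.sin(np.arange(12)/2),np.zeros(12)])]
b.append([[q[0],q[1],28]]+np.array([[65,62,0],[65,-62,0],[-65,-62,0],[-65,62,0]])@R.from_euler('z',q[2]).as_matrix().T)
cv2.imwrite("pics/o1.png",np.vstack([np.hstack([draw(t,"top",220,235,100,75,4,a),draw(sc,"scene",300,165,100,75,4,a)]),np.hstack([draw(t,"top",360,240,100,75,4,b),draw(sc,"scene",180,225,100,75,4,b)])]))
E
python3 fit.py
```

```text
tester [ 5.38967e+02 -1.79369e+02  1.79000e-01  4.30000e-01  5.28000e-01
  6.38000e-01  6.67000e-01  1.82000e-01]
[ 0.1 -0.7 -1.6 -1.   0.2  0.3  0.6  0.2  0.5  0.9 -1.5 -0.3 -0.6  0.1
  0.1 -0.4  1.1  0.1  0.6  0.3  0.4  0.4  0.5  0.1]
sd [1.49901604 1.32462448 0.00936717 0.02570885]
plate [ 5.60590e+02  1.67478e+02 -1.26000e-01 -1.00000e-03  2.00000e-03]
[[-0.4 -0.3]
 [ 0.2 -0.1]
 [ 0.4  0.7]
 [ 0.3 -0.3]
 [ 0.6 -0.3]
 [-0.6 -0.2]
 [-1.   0.2]
 [ 0.5  0.3]]
```

View pics/o1.png

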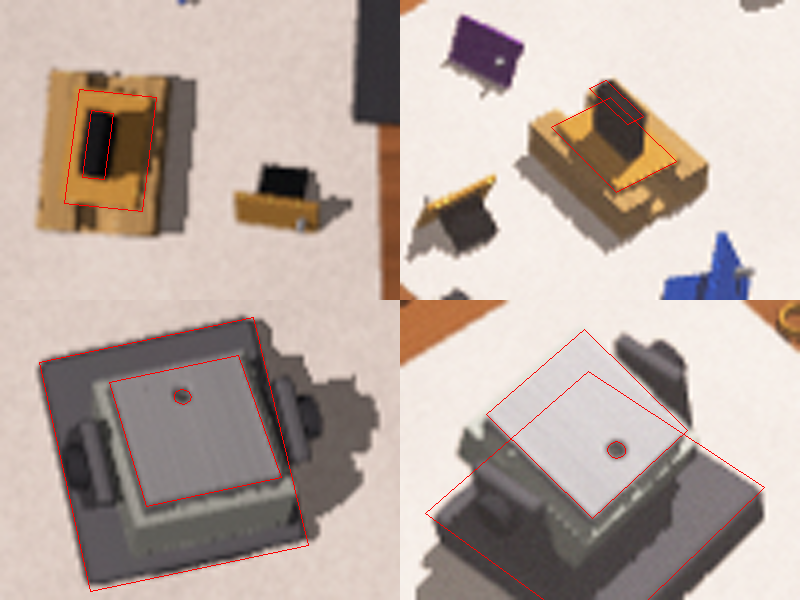

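The crops confirm the choice: the brass plate with the black rib lies on the wooden rest at top (246,272). The tester face fit is good, with a slope of about 0.43 rad. The tool can't tilt, so I'll have to pivot the plate in the fingers. Next I work out the tool axes and the first move.

```bash
cat >> h.py <<'E'
def toolR(): 
    return R.from_rotvec(r.get_state()["orientation"]).as_matrix()
def move(world_target, jaw_dir_yaw=None):
    s=r.get_state(); M=toolR(); d=M.T@(np.asarray(world_target,float)-s["position"])/10
    out=d
    t=None
    if jaw_dir_yaw is not None:
        a=M.T@np.array([np.cos(jaw_dir_yaw),np.sin(jaw_dir_yaw),0]); t=np.degrees(np.arctan2(a[1],a[0])); t=(t+90)%180-90
    print("t",s["time"],"tcp",s["position"].round(1),"F",s["ft_force"].round(1),"w",round(s["grip_width"],1),"q",s["qpos"].round(2)); print("cm",d.round(2),"turn",t)
E
python3 - <<'E'
from h import *
print(toolR().round(3))
p=np.load("p.npy"); move([p[0],p[1],130],p[2]+np.pi/2)
E
```

```text
[[ 0.439 -0.898 -0.   ]
 [-0.898 -0.439  0.001]
 [-0.001 -0.    -1.   ]]
t 0.1 tcp [ 230.5 -471.4  206.2] F [ 0.1  0.5 -0.9] w 85.3 q [-1.27  0.26 -0.05  1.26 -0.    1.42]
cm [-42.89 -57.71   7.67] turn 33.25495447084981
```

>>> servo_tool(
  targets=[
    [[-2.1, -2.9, 0, -7], [-4.3, -5.8, 0, -14], [-6.4, -8.7, 0, -21], [-8.6, -11.5, 0, -28], [-10.7, -14.4, 0, -35], [-12.9, -17.3, 0, -42], [-15, -20.2, 0, -49], [-17.2, -23.1, 0, -56], [-19.3, -26, 0, -63], [-21.4, -28.9, 0, -70], [-23.6, -31.7, 0, -77], [-25.7, -34.6, 0, -84]],
  ],
  gripper=0.45,
)

```text
time: 1.1
position: [428.7, -86.9, 206.5]
orientation: [-3.092, -0.556, 0.0]
ft_force: [0.2, -0.8, 0.1]
grip_width: 46.6
```

```bash
python3 - <<'E'
from h import *
p=np.load("p.npy"); move([p[0],p[1],130],p[2]+np.pi/2)
E
```

```text
t 1.1 tcp [428.7 -86.9 206.5] F [ 0.2 -0.8  0.1] w 46.6 q [-0.39  0.11 -0.24  1.21 -0.    0.83]
cm [ 21.23 -19.25   7.65] turn -62.39786051604609
```

>>> servo_tool(
  targets=[
    [[2.4, -2.1, 0.8, -7], [4.7, -4.3, 1.6, -14], [7.1, -6.4, 2.4, -21], [9.4, -8.6, 3.2, -28], [11.8, -10.7, 4, -35], [14.2, -12.8, 5, -42], [16.5, -15, 6, -49], [18.9, -17.1, 7, -56], [21.2, -19.2, 7.6, -62.4], [21.2, -19.2, 7.6, -62.4], [21.2, -19.2, 7.6, -62.4]],
  ],
)

```text
time: 2.02
position: [561.7, 165.4, 129.5]
orientation: [-2.36, -2.072, 0.002]
ft_force: [-0.2, 1.1, 0.0]
grip_width: 46.9
```

```bash
python3 - <<'E'
from h import *
p=np.load("p.npy"); move([p[0],p[1],37],p[2]+np.pi/2)
t=viewer.get_image("top")[:,:,::-1];s=viewer.get_image("scene")[:,:,::-1]
cv2.imwrite("pics/top1.png",t);cv2.imwrite("pics/sc1.png",s)
cv2.imwrite("pics/c3.png",np.hstack([crop(t,210,220,100,100,4),crop(s,300,120,100,100,4)]))
E
```

```text
t 2.0167 tcp [561.7 165.4 129.5] F [-0.2  1.1  0. ] w 46.9 q [ 0.15  0.4  -0.05  1.12 -0.    0.28]
cm [ 0.2  -0.12  9.25] turn -0.23912370206943478
```

View pics/c3.png

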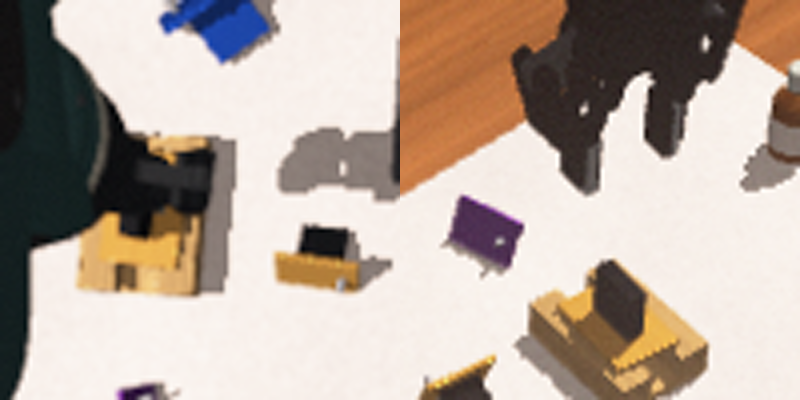

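The scene view shows the open fingers above the rib, straddling it. Descending.

>>> servo_tool(
  targets=[
    [[0.2, -0.1, 2, -0.2], [0.2, -0.1, 4, -0.2], [0.2, -0.1, 6, -0.2], [0.2, -0.1, 8, -0.2], [0.2, -0.1, 9, -0.2], [0.2, -0.1, 9.2, -0.2], [0.2, -0.1, 9.2, -0.2]],
  ],
)

```text
time: 2.7
position: [561.0, 165.8, 38.8]
orientation: [-2.36, -2.073, 0.0]
ft_force: [0.1, 1.3, 0.8]
grip_width: 47.0
```

```bash
python3 - <<'E'
from h import *
p=np.load("p.npy"); move([p[0],p[1],37],p[2]+np.pi/2)
s=viewer.get_image("scene")[:,:,::-1]; t=viewer.get_image("top")[:,:,::-1]
cv2.imwrite("pics/c4.png",np.hstack([crop(t,210,220,100,100,4),crop(s,310,150,80,80,5)]))
E
```

```text
t 2.7 tcp [561.  165.8  38.8] F [0.1 1.3 0.8] w 47.0 q [ 0.15  0.46 -0.21  0.9  -0.    0.28]
cm [ 0.16 -0.06  0.18] turn -0.21174532216184616
```

View pics/c4.png

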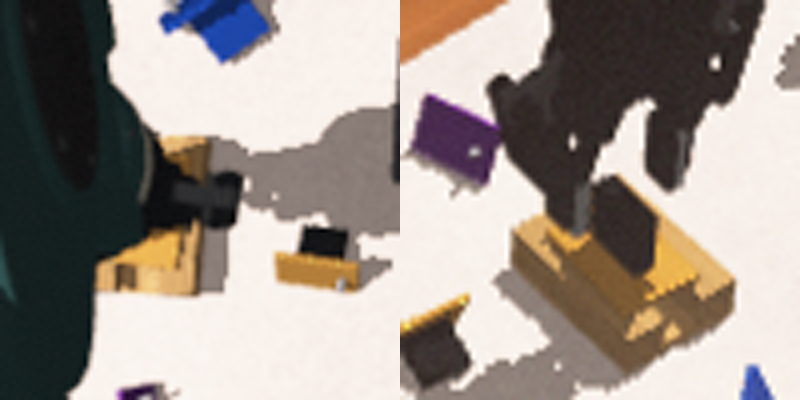

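```bash
python3 - <<'E'
from h import *
s=r.get_state(); M=toolR(); 
for z in (0,-8):
  for jx in (-23.5,23.5):
    P=[s["position"]+M@np.array([jx,y,z]) for y in(-11,11)]
    print(z,jx,((proj("scene",P)-[310,150])*5+[400,0]).round(0).tolist())
p=np.load("p.npy")
PC=np.array([[18,6,40],[18,-6,40],[-18,-6,40],[-18,6,40]])
print(((proj("scene",plate([p[0],p[1],26,p[2]],PC))-[310,150])*5+[400,0]).round(0).tolist())
E
```

```text
0 -23.5 [[560.0, 248.0], [588.0, 276.0]]
0 23.5 [[640.0, 208.0], [668.0, 236.0]]
-8 -23.5 [[561.0, 236.0], [589.0, 265.0]]
-8 23.5 [[641.0, 196.0], [669.0, 224.0]]
[[652.0, 218.0], [631.0, 228.0], [584.0, 182.0], [605.0, 172.0]]
```

>>> servo_tool(
  targets=[
    [[0.1, -0.1, 0.1, -0.2], [0.1, -0.1, 0.1, -0.2], [0.1, -0.1, 0.1, -0.2], [0.1, -0.1, 0.1, -0.2], [0.1, -0.1, 0.1, -0.2], [0.1, -0.1, 0.1, -0.2], [0.1, -0.1, 0.1, -0.2], [0.1, -0.1, 0.1, -0.2]],
  ],
  gripper=1,
  newtons=25,
)

```text
time: 3.47
position: [560.6, 167.8, 38.0]
orientation: [2.355, 2.079, 0.002]
ft_force: [-0.5, 3.2, 6.8]
grip_width: 11.3
```

```bash
python3 - <<'E'
from h import *
p=np.load("p.npy"); move([p[0],p[1],37],p[2]+np.pi/2)
s=viewer.get_image("scene")[:,:,::-1]
cv2.imwrite("pics/c5.png",np.hstack([crop(s,310,150,80,80,7)]))
E
```

```text
t 3.4667 tcp [560.6 167.8  38. ] F [-0.5  3.2  6.8] w 11.3 q [ 0.15  0.46 -0.22  0.89  0.    0.28]
cm [-0.04  0.    0.1 ] turn 0.06737290994448131
```

View pics/c5.png

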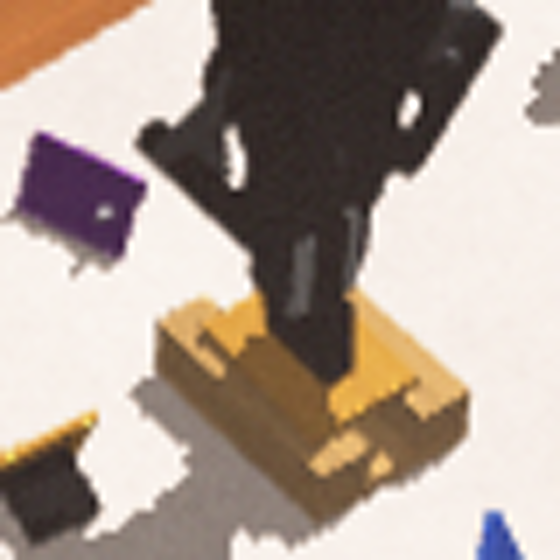

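>>> servo_tool(
  targets=[
    [[0, 0, -1, 0], [0, 0, -3, 0], [0, 0, -6, 0], [0, 0, -9, 0], [0, 0, -12, 0], [0, 0, -14, 0], [0, 0, -14, 0], [0, 0, -14, 0], [0, 0, -14, 0]],
  ],
)

```text
time: 4.27
position: [559.7, 167.4, 176.8]
orientation: [-2.355, -2.078, 0.002]
ft_force: [0.8, 0.2, -2.2]
grip_width: 10.8
```

```bash
python3 - <<'E'
from h import *
q=np.load("q.npy")
# face point for plate origin during pretilt start: plate -x edge at face x=28
M=testerT(q); print(M.round(3), face(q,[[28,0,0],[20,0,0]]))
yaw=q[2]; ex=np.array([np.cos(yaw),np.sin(yaw),0])
E0=face(q,[[28,0,0]])[0]; tcp=E0+32*ex+[0,0,12]
print(tcp); move(tcp+[0,0,40],yaw+np.pi/2)
s=viewer.get_image("scene")[:,:,::-1]
cv2.imwrite("pics/c6.png",np.hstack([crop(s,300,80,100,100,6)]))
E
```

```text
[[ 0.895 -0.178  0.41 ]
 [ 0.162  0.984  0.074]
 [-0.417  0.     0.909]] [[ 571.39698465 -173.51119911   89.68998343]
 [ 564.24095651 -174.80375708   93.02473307]]
[ 602.88741346 -167.82323872  101.68998343]
t 4.2667 tcp [559.7 167.4 176.8] F [ 0.8  0.2 -2.2] w 10.8 q [ 0.15  0.38  0.04  1.24 -0.    0.28]
cm [-32.72   8.46   3.51] turn -17.387387073252427
```

View pics/c6.png

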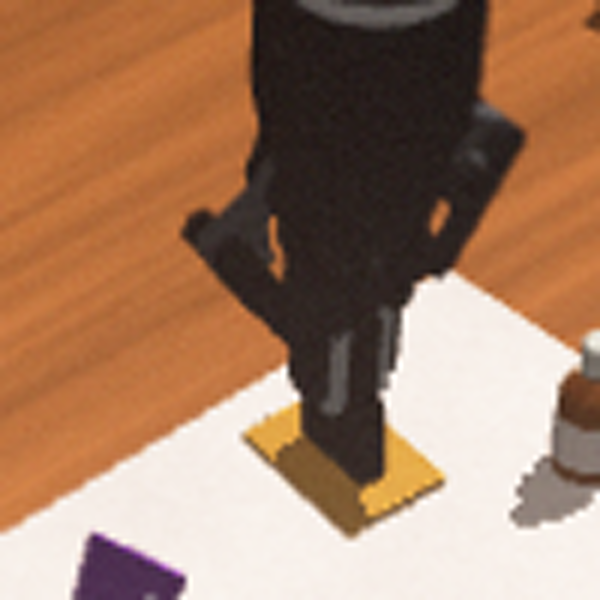

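>>> servo_tool(
  targets=[
    [[-2, 0.5, 0, -2], [-5, 1.3, 0, -4], [-9, 2.3, 0, -6], [-13, 3.4, 0, -8], [-17, 4.4, 0, -10], [-21, 5.4, 0, -12], [-25, 6.5, 0, -14], [-28.5, 7.4, 0.5, -16], [-31, 8.1, 1.5, -17.4], [-32.7, 8.5, 2.5, -17.4], [-32.7, 8.5, 3, -17.4], [-32.7, 8.5, 3, -17.4]],
  ],
  newtons=20,
)

```text
time: 5.32
position: [602.8, -167.3, 145.1]
orientation: [-2.014, -2.406, 0.002]
ft_force: [-0.9, 0.9, -2.7]
grip_width: 10.8
```

```bash
python3 - <<'E'
from h import *
q=np.load("q.npy"); yaw=q[2]
move([602.9,-167.8,101.7],yaw+np.pi/2)
t=viewer.get_image("top")[:,:,::-1];s=viewer.get_image("scene")[:,:,::-1]
cv2.imwrite("pics/top2.png",t);cv2.imwrite("pics/sc2.png",s)
cv2.imwrite("pics/c7.png",np.hstack([crop(t,350,200,100,130,4),crop(s,190,180,100,130,4)]))
E
```

```text
t 5.3167 tcp [ 602.8 -167.3  145.1] F [-0.9  0.9 -2.7] w 10.8 q [-0.4   0.46  0.09  1.21  0.   -0.58]
cm [-0.06  0.02  4.34] turn -0.09338454502929494
```

View pics/c7.png

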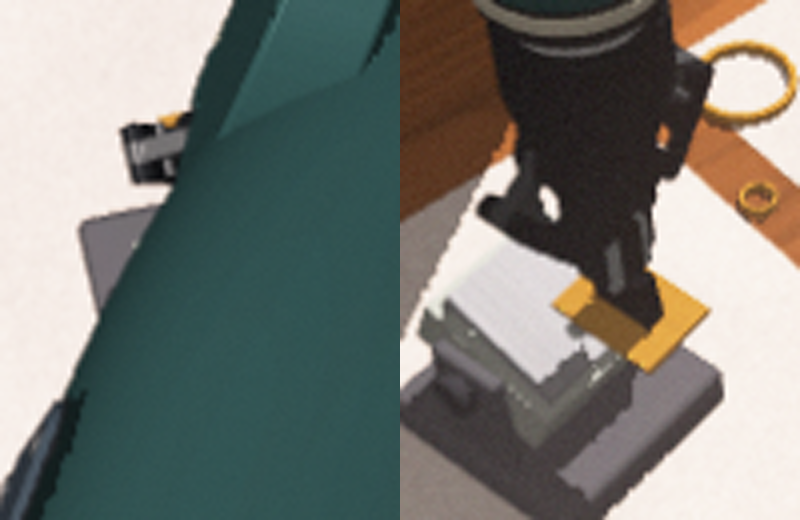

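```bash
cat >> h.py <<'E'
def platepts(tcp,yaw,th,H=30.7,xo=0,zo=0,pts=None):
    # plate pose: pivot G at TCP+18.7 up; underside H below G along plate normal, pitch th (+x down)
    G=np.asarray(tcp)+[0,0,18.7+zo]
    M=(R.from_euler('z',yaw)*R.from_euler('y',th)).as_matrix()
    return G+(np.asarray(pts,float)-[xo,0,H])@M.T
PT=np.array([[32,22,5],[32,-22,5],[-32,-22,5],[-32,22,5]])
PB=PT-[0,0,5]
PIN=np.array([[20,0,0],[20,0,-12]])
def ov(s,x,y,w,h,k,sets):
    c=crop(s,x,y,w,h,k)
    for P in sets:
        u=(proj("scene",P)-[x,y]+.5)*k
        cv2.polylines(c,[np.int32(u.round())],True,(0,0,255),1)
    return c
E
python3 - <<'E'
from h import *
q=np.load("q.npy"); s=cv2.imread("pics/sc2.png"); tcp=[602.8,-167.3,145.1]
P=[platepts(tcp,q[2],0,pts=PT),platepts(tcp,q[2],0,pts=PB),platepts(tcp,q[2],0,pts=PIN)]
cv2.imwrite("pics/c8.png",np.hstack([crop(s,320-100,235,60,60,6.6),ov(s,220,235,60,60,6.6,P)]))
E
```

```text
(no output)
```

View pics/c8.png

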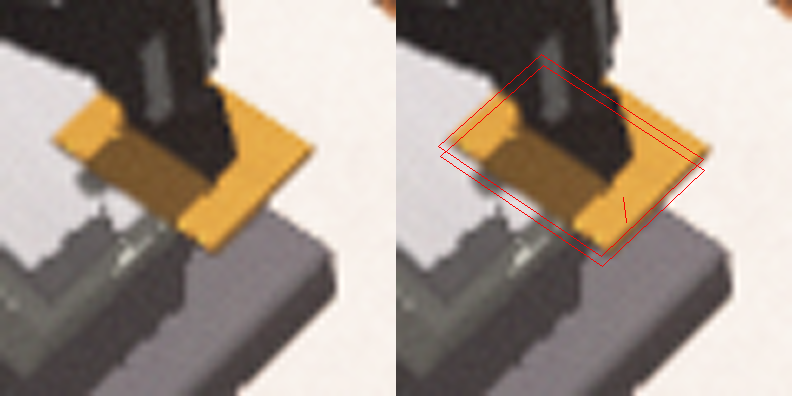

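```bash
python3 - <<'E'
from h import *
p=np.load("p.npy"); s=cv2.imread("pics/scene0.png"); pp=[p[0],p[1],26,p[2]]
RT=np.array([[18,6,40],[18,-6,40],[-18,-6,40],[-18,6,40]])
cv2.imwrite("pics/c9.png",np.hstack([crop(s,325,180,60,50,6.6),ov(s,325,180,60,50,6.6,[plate(pp,PT),plate(pp,RT)])]))
E
```

```text
(no output)
```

View pics/c9.png

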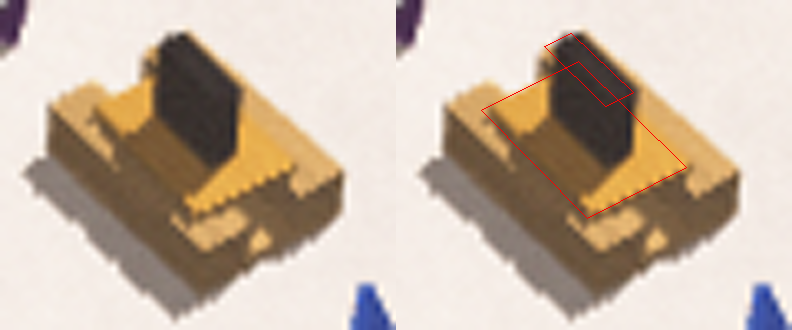

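>>> servo_tool(
  targets=[
    [[0, -0.1, 1, 0], [0, -0.2, 2, 0], [0, -0.3, 3, 0], [0, -0.4, 3.5, 0], [0, -0.4, 3.8, 0], [0, -0.4, 3.8, 0], [0, -0.4, 3.8, 0]],
  ],
)

```text
time: 6.0
position: [600.2, -167.9, 110.1]
orientation: [2.013, 2.411, 0.0]
ft_force: [0.7, 0.9, -1.9]
grip_width: 10.9
```

```bash
python3 - <<'E'
from h import *
q=np.load("q.npy"); yaw=q[2]
move([602.9,-167.8,101.7],yaw+np.pi/2)
s=viewer.get_image("scene")[:,:,::-1]
cv2.imwrite("pics/sc3.png",s)
tcp=r.get_state()["position"]
P=[platepts(tcp,q[2],0,pts=PT),face(q,FC[:4])]
cv2.imwrite("pics/c10.png",np.hstack([crop(s,205,225,75,75,5.3),ov(s,205,225,75,75,5.3,P)]))
E
```

```text
t 6.0 tcp [ 600.2 -167.9  110.1] F [ 0.7  0.9 -1.9] w 10.9 q [-0.4   0.47  0.01  1.11  0.   -0.58]
cm [-0.04  0.26  0.84] turn 0.04497105565252468
```

View pics/c10.png

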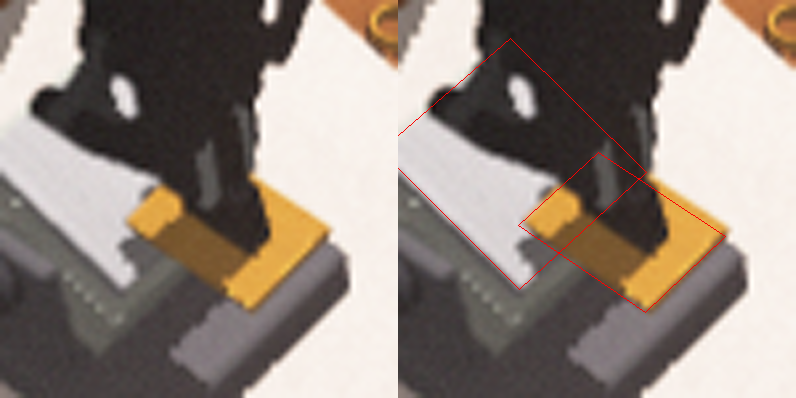

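>>> servo_tool(
  targets=[
    [[0, 0, 0.2, 0], [0, 0, 0.4, 0], [0, 0.05, 0.6, 0], [0, 0.15, 0.8, 0], [0, 0.25, 0.9, 0], [0, 0.35, 1.0, 0], [0, 0.35, 1.0, 0]],
  ],
)

```text
time: 6.63
position: [603.5, -167.4, 99.5]
orientation: [-2.014, -2.411, -0.0]
ft_force: [-1.1, 1.8, 3.2]
grip_width: 10.9
```

```bash
cat > look.py <<'E'
from h import *
import sys
q=np.load("q.npy"); s=viewer.get_image("scene")[:,:,::-1]; n=sys.argv[1]; th=float(sys.argv[2]); x,y=int(sys.argv[3]),int(sys.argv[4])
cv2.imwrite(f"pics/sc_{n}.png",s)
st=r.get_state(); tcp=st["position"]; print("t",st["time"],tcp.round(1),st["ft_force"].round(1),"M",st["moment"].round(2),st["grip_width"])
P=[platepts(tcp,q[2],th,pts=PT)]
cv2.imwrite(f"pics/l_{n}.png",np.hstack([crop(s,x,y,75,75,5.3),ov(s,x,y,75,75,5.3,P)]))
E
python3 look.py a 0 205 225
```

```text
t 6.6833 [ 603.5 -167.4   99.6] [-0.9  3.   2.3] M [ 0.42  0.54 -0.08] 10.842856720747319
```

View pics/l_a.png

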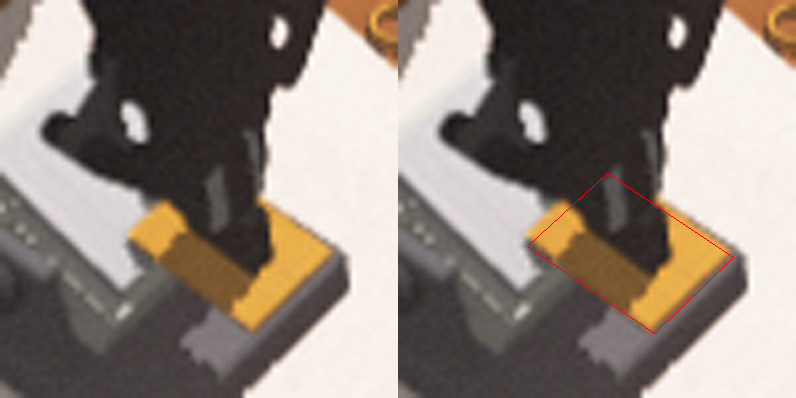

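>>> servo_tool(
  targets=[
    [[0, 0.15, 0.15, 0], [0, 0.3, 0.3, 0], [0, 0.45, 0.45, 0], [0, 0.6, 0.6, 0], [0, 0.7, 0.75, 0], [0, 0.8, 0.9, 0], [0, 0.8, 0.9, 0]],
  ],
)

```text
time: 7.27
position: [611.6, -166.0, 90.3]
orientation: [-2.014, -2.411, -0.001]
ft_force: [2.2, 3.0, 4.4]
grip_width: 10.8
```

```bash
python3 look.py b 0.2 205 225
```

```text
t 7.3167 [ 611.6 -166.    90.5] [1.  4.3 5. ] M [ 0.6  -0.08 -0.07] 10.69318392194188
```

View pics/l_b.png

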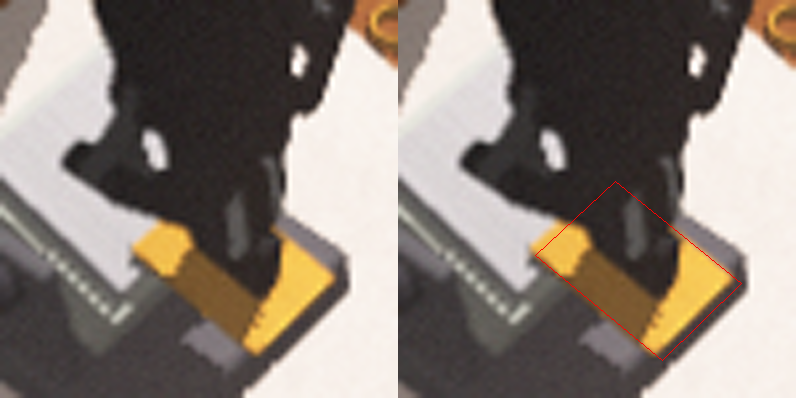

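```bash
cat >> h.py <<'E'
def fitth(tcp,yaw,obs,x,y,k,prior=(0.9,-1.4),sd=.5):
    # obs: list of (index in PT, u,v in crop)
    i=[o[0] for o in obs]; U=np.array([[o[1],o[2]] for o in obs])/k+[x,y]-.5
    f=lambda a:np.r_[(proj("scene",platepts(tcp,yaw,a[0],H=30.7,pts=PT[i]))+a[1:3]-U).ravel()/.5,(a[1:3]-prior)/sd]
    s=least_squares(f,[.2,0,0]); C=np.linalg.inv(s.jac.T@s.jac); print("th",s.x.round(3),"sd",np.sqrt(C[0,0]).round(3),"res",(s.fun*.5).round(2)); return s.x
E
python3 - <<'E'
from h import *
q=np.load("q.npy"); fitth([611.6,-166,90.5],q[2],[(2,132,247),(1,258,353),(0,335,276)],205,225,5.3)
fitth([603.5,-167.4,99.6],q[2],[(2,129,235),(1,252,330),(0,334,252)],205,225,5.3)
fitth([602.8,-167.3,145.1],q[2],[(2,52,140),(1,210,250),(0,314,150)],220,235,6.6)
E
```

```text
th [ 0.274 -0.126 -1.045] sd 0.032 res [ 0.24 -0.77  0.27  0.12  0.51  0.29 -1.03  0.36]
th [ 0.079  0.519 -1.002] sd 0.029 res [-0.26 -0.22  0.59 -0.25  0.06  0.07 -0.38  0.4 ]
th [-0.021  0.92  -1.205] sd 0.026 res [-0.34  0.04  0.27 -0.37  0.04  0.14  0.02  0.19]
```

>>> servo_tool(
  targets=[
    [[0, 0.1, 0.2, 0], [0, 0.2, 0.4, 0], [0, 0.3, 0.6, 0], [0, 0.4, 0.75, 0], [0, 0.4, 0.85, 0], [0, 0.4, 0.85, 0]],
  ],
)

```text
time: 7.82
position: [616.0, -165.1, 82.2]
orientation: [2.013, 2.411, 0.002]
ft_force: [3.2, 4.8, 6.3]
grip_width: 10.9
```

```bash
python3 look.py c 0.4 205 225
```

```text
t 7.8667 [ 616.  -165.2   82.4] [3.5 6.1 6.6] M [ 0.95 -0.48 -0.05] 10.856861219163635
```

View pics/l_c.png

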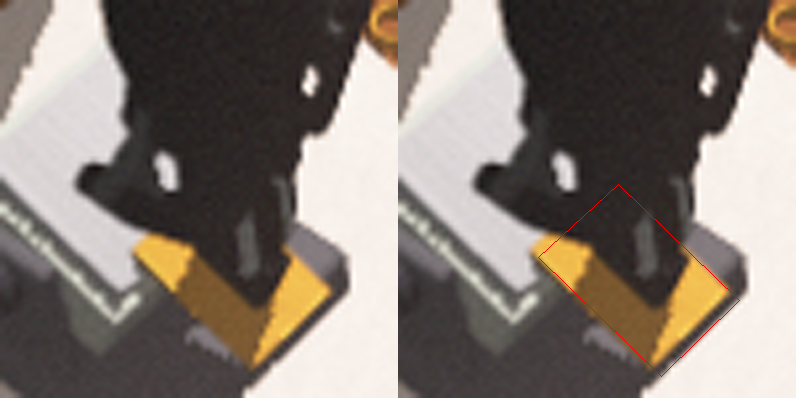

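```bash
python3 - <<'E'
from h import *
q=np.load("q.npy"); fitth([616,-165.2,82.4],q[2],[(2,134,246),(1,252,367),(0,332,290)],205,225,5.3)
fitth([616,-165.2,82.4],q[2],[(2,134,246),(1,252,367),(0,332,290)],205,225,5.3,sd=3)
E
```

```text
th [ 0.524  0.014 -1.02 ] sd 0.033 res [ 0.51 -0.66  0.42  0.   -0.04  0.28 -0.89  0.38]
th [ 0.461 -0.944 -1.403] sd 0.049 res [-0.12 -0.16  0.31 -0.04 -0.14  0.2  -0.31 -0.  ]
```

>>> servo_tool(
  targets=[
    [[0, 0.2, -0.5, 0], [0, 0.5, -1.5, 0], [0, 0.8, -2.5, 0], [0, 0.8, -3.5, 0], [0, 0.8, -4, 0], [0, 0.8, -4, 0], [0, 0.8, -4, 0]],
  ],
)

```text
time: 8.45
position: [623.0, -164.2, 121.9]
orientation: [2.014, 2.411, -0.0]
ft_force: [-0.4, -0.0, -2.2]
grip_width: 11.1
```

```bash
python3 look.py d 0.45 215 210
```

```text
t 8.5 [ 622.8 -164.1  121.6] [-0.6  0.2 -1.9] M [ 0.04  0.02 -0.01] 10.698586155904307
```

View pics/l_d.png

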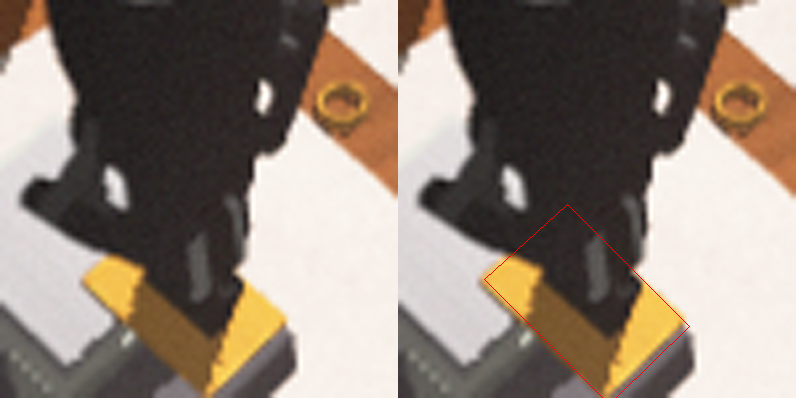

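```bash
python3 - <<'E'
from h import *
q=np.load("q.npy"); tcp=[622.8,-164.1,121.6]
for sd in(.5,3): fitth(tcp,q[2],[(2,83,281),(1,208,396),(0,287,322)],215,210,5.3,sd=sd)
for n in (30,16,0):
    M=testerT(q); o=face(q,[[0,0,n]])[0]; G=o+M@[0,0,30.7]; print(n,(G-[0,0,18.7]).round(1)); move(G-[0,0,18.7],q[2]+np.pi/2)
# predicted image direction of the plate's -y top edge vs th, at this place
for th in(.35,.4,.43,.46,.5):
    u=proj("scene",platepts(tcp,q[2],th,pts=PT[[2,1,0]])); d=u[1]-u[0]; e=u[2]-u[1]; print(th,d.round(1),(d[1]/d[0]).round(3),e.round(1))
E
```

```text
th [ 0.438 -0.347 -0.891] sd 0.031 res [ 0.35 -1.13  0.36  0.6   0.54  0.02 -1.25  0.51]
th [ 0.349 -1.711 -1.375] sd 0.043 res [-0.42 -0.26  0.15  0.45  0.34 -0.18 -0.44  0.  ]
30 [ 571.3 -173.5  137.8]
t 8.5 tcp [ 622.8 -164.1  121.6] F [-0.6  0.2 -1.9] w 10.7 q [-0.38  0.5   0.1   1.17 -0.   -0.56]
cm [-0.01 -5.24 -1.62] turn 0.011922366789491434
16 [ 565.5 -174.6  125.1]
t 8.5 tcp [ 622.8 -164.1  121.6] F [-0.6  0.2 -1.9] w 10.7 q [-0.38  0.5   0.1   1.17 -0.   -0.56]
cm [-0.01 -5.83 -0.35] turn 0.011922366789491434
0 [ 558.9 -175.8  110.6]
t 8.5 tcp [ 622.8 -164.1  121.6] F [-0.6  0.2 -1.9] w 10.7 q [-0.38  0.5   0.1   1.17 -0.   -0.56]
cm [-0.01 -6.49  1.11] turn 0.011922366789491434
0.35 [24.1 22.4] 0.928 [ 15.1 -14.6]
0.4 [23.8 23. ] 0.965 [ 15.1 -14.6]
0.43 [23.6 23.4] 0.988 [ 15.1 -14.6]
0.46 [23.4 23.7] 1.01 [ 15.1 -14.5]
0.5 [23.1 24.1] 1.042 [ 15.1 -14.5]
```

>>> servo_tool(
  targets=[
    [[0, -0.3, -1, 0], [0, -1.3, -1.6, 0], [0, -2.5, -1.6, 0], [0, -3.8, -1.6, 0], [0, -4.7, -1.6, 0], [0, -5.2, -1.6, 0], [0, -5.2, -1.6, 0], [0, -5.2, -1.6, 0]],
  ],
)

```text
time: 9.17
position: [572.0, -173.4, 138.4]
orientation: [2.014, 2.41, 0.0]
ft_force: [-0.1, 0.3, -2.7]
grip_width: 11.1
```

```bash
python3 look.py e 0.43 190 195; python3 - <<'E'
from h import *
s=cv2.imread("pics/sc_e.png"); cv2.imwrite("pics/e2.png",crop(s,195,220,70,60,11))
E
```

```text
t 9.2167 [ 572.3 -173.4  138.2] [ 0.   0.5 -2.7] M [-0.05 -0.08 -0.  ] 10.726078797628212
```

View pics/l_e.png

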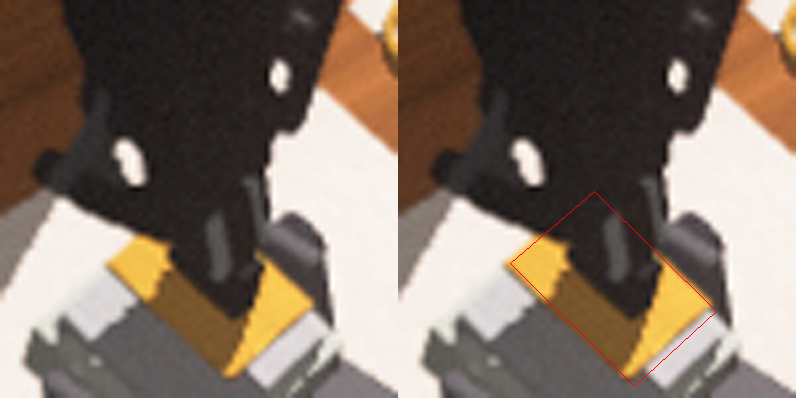

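View pics/e2.png

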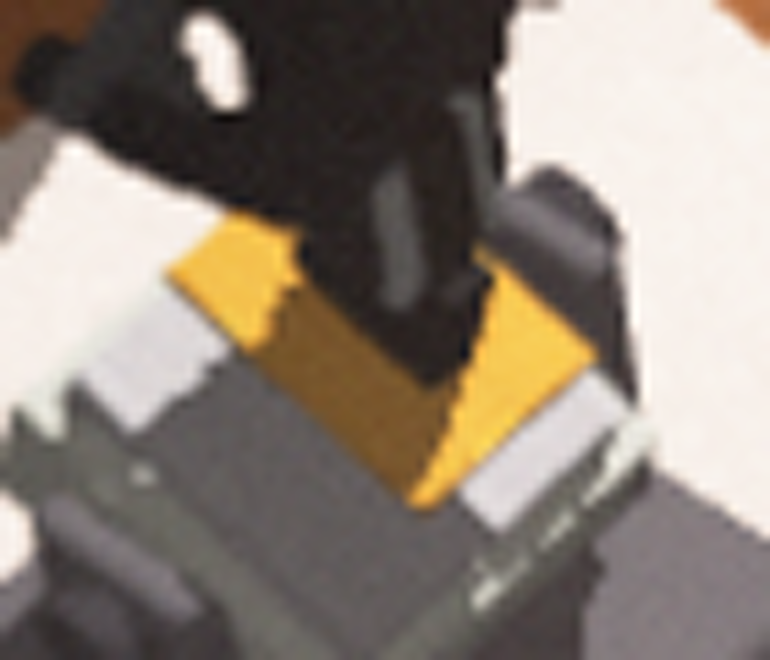

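```bash
cat >> h.py <<'E'
from scipy.ndimage import map_coordinates
def edgeline(im,a,b,half=3.0,n=30,m=.12):
    """subpixel edge points near segment a-b (px); returns robust line (pt,dir)"""
    g=cv2.cvtColor(im,cv2.COLOR_BGR2LAB).astype(float); a=np.array(a,float);b=np.array(b,float)
    d=(b-a)/np.linalg.norm(b-a); nn=np.array([-d[1],d[0]]); ts=np.linspace(m,1-m,n); o=np.arange(-half,half+.01,.25); pts=[]
    for t in ts:
        c=a+t*(b-a); P=c+o[:,None]*nn
        v=np.stack([map_coordinates(g[:,:,k],[P[:,1],P[:,0]],order=1) for k in range(3)],1)
        gr=np.linalg.norm(np.gradient(v,axis=0),axis=1)**2
        k=gr.argmax(); w=gr*(abs(o-o[k])<=1.0); pts.append(c+nn*(w@o/w.sum()))
    pts=np.array(pts); l=cv2.fitLine(pts.astype(np.float32),cv2.DIST_HUBER,0,.01,.01).ravel()
    dd=l[:2]*np.sign(l[:2]@d); res=(pts-l[2:])@[-dd[1],dd[0]]
    return l[2:],dd,np.std(res)
def isect(L1,L2):
    A=np.c_[L1[1],-L2[1]]; t=np.linalg.solve(A,L2[0]-L1[0]); return L1[0]+t[0]*L1[1]
E
python3 - <<'E'
from h import *
q=np.load("q.npy"); s0=cv2.imread("pics/scene0.png"); se=cv2.imread("pics/sc_e.png")
fs=np.array([[316,158],[207,253],[88,140],[192,45]])/4.4+[182,222]-.5
print("face")
L={}
for n,i,j in(("-y",2,1),("+x",1,0),("+y",3,0),("-x",2,3)):
    L[n]=edgeline(s0,fs[i],fs[j],2.5); print(n,L[n][0].round(1),(L[n][1][1]/L[n][1][0]).round(3),L[n][2].round(2))
C=[isect(L["+x"],L["+y"]),isect(L["+x"],L["-y"]),isect(L["-x"],L["-y"]),isect(L["-x"],L["+y"])]; print(np.round(C,2).tolist(), "hand",fs.round(2).tolist())
np.save("facecorn.npy",C)
pe=np.array([[598,352],[415,503],[163,273]])/11+[195,220]-.5
A=edgeline(se,pe[2],pe[1],2.5); B=edgeline(se,pe[1],pe[0],2.5)
print("plate -y",(A[1][1]/A[1][0]).round(3),A[2],"+x",(B[1][1]/B[1][0]).round(3),B[2], "corner",isect(A,B),pe[1])
tcp=[572.3,-173.4,138.2]
for th in(.3,.35,.4,.43,.46):
    u=proj("scene",platepts(tcp,q[2],th,pts=PT[[2,1,0]])); d=u[1]-u[0]; e=u[2]-u[1]
    v=proj("scene",face([q[0],q[1],q[2],th],FC[:4])); f=v[1]-v[2]; g=v[0]-v[1];h=v[0]-v[3]; i=v[3]-v[2]
    print(th,"plate",(d[1]/d[0]).round(3),(e[1]/e[0]).round(3),"face -y",(f[1]/f[0]).round(3),"+y",(h[1]/h[0]).round(3),"+x",(g[1]/g[0]).round(3),"-x",(i[1]/i[0]).round(3))
E
```

```text
face
-y [214.2 266.2] 0.952 0.08
+x [238.5 269.2] -0.929 0.94
+y [239.8 244.7] 0.974 0.73
-x [212.  243.9] -0.867 0.21
[[252.03, 256.58], [227.8, 279.09], [200.94, 253.52], [226.31, 231.53]] hand [[253.32, 257.41], [228.55, 279.0], [201.5, 253.32], [225.14, 231.73]]
plate -y 0.929 0.20630326473386018 +x -0.595 0.8578655882542142 corner [230.36768937 264.26077196] [232.22727273 265.22727273]
0.3 plate 0.894 -0.917 face -y 0.902 +y 0.884 +x -0.92 -x -0.859
0.35 plate 0.93 -0.916 face -y 0.936 +y 0.922 +x -0.921 -x -0.859
0.4 plate 0.967 -0.915 face -y 0.971 +y 0.962 +x -0.922 -x -0.859
0.43 plate 0.99 -0.915 face -y 0.992 +y 0.986 +x -0.922 -x -0.86
0.46 plate 1.013 -0.914 face -y 1.014 +y 1.011 +x -0.923 -x -0.86
```

```bash
python3 - <<'E'
from h import *
s0=cv2.imread("pics/scene0.png"); t0=cv2.imread("pics/top0.png")
fs=np.array([[316,158],[207,253],[88,140],[192,45],[229,177]])/4.4+[182,222]-.5
ft=np.array([[121,118],[270,90],[310,218],[160,250],[200,126]])/4.4+[360,235]-.5
pairs=(("-y",2,1),("+x",1,0),("+y",3,0),("-x",2,3))
for im,c,nm in((s0,fs,"scene"),(t0,ft,"top")):
    for n,i,j in pairs:
        l=edgeline(im,c[i],c[j],1.5,m=.2); print(nm,n,(l[1]).round(3),l[2].round(2))
def run(useslope):
  def res(q):
    P=face(q[:4],FC); o=[]
    for nm,im,c,off in(("top",t0,ft,q[4:6]),("scene",s0,fs,q[6:8])):
        u=proj(nm,P)+off
        for n,i,j in pairs:
            l=LL[nm,n]; nn=np.array([-l[1][1],l[1][0]]); sd=.15+l[2]*1.5
            for k in(.2,.5,.8): o.append(((u[i]*(1-k)+u[j]*k)-l[0])@nn/sd)
        o+=list((u[4]-c[4])/.4)
    return np.r_[o,q[4:8]/1.0]
  s=least_squares(res,[539,-179,.18,.4,0,0,0,0],loss="soft_l1"); C=np.linalg.inv(s.jac.T@s.jac)
  print(s.x.round(3),np.sqrt(np.diag(C))[:4].round(3),"cost",s.cost); print(res(s.x).round(1)); return s.x
LL={}
for im,c,nm in((s0,fs,"scene"),(t0,ft,"top")):
    for n,i,j in pairs: LL[nm,n]=edgeline(im,c[i],c[j],1.5,m=.2)
q=run(1); np.save("q2.npy",q)
b=[face(q,FC[:4]),face(q,FC[4]+4.5*np.c_[np.cos(np.arange(13)/2),np.sin(np.arange(13)/2),np.zeros(13)])]
def d(im,n,x,y,off):
    c=crop(im,x,y,66,66,6)
    for P in b: cv2.polylines(c,[np.int32(((proj(n,P)+off-[x,y]+.5)*6).round())],True,(0,0,255),1)
    return c
cv2.imwrite("pics/o2.png",np.hstack([d(t0,"top",378,248,q[4:6]),d(s0,"scene",195,225,q[6:8])]))
E
```

```text
scene -y [0.724 0.689] 0.1
scene +x [ 0.734 -0.68 ] 0.39
scene +y [0.703 0.712] 0.21
scene -x [ 0.765 -0.644] 0.21
top -y [-0.327 -0.945] 0.27
top +x [-0.987  0.161] 0.89
top +y [-0.282 -0.959] 0.44
top -x [-0.979  0.205] 0.53
[ 5.40274e+02 -1.79415e+02  1.68000e-01  3.52000e-01 -1.52000e-01
  3.73000e-01  2.56000e-01  1.57000e-01] [1.889 1.587 0.019 0.038] cost 8.667300884996187
[-1.6 -1.1 -0.7  0.7  0.5  0.3  1.2  1.4  1.6  0.5  0.6  0.7  0.7  0.9
 -0.6 -0.5 -0.4 -0.7 -0.5 -0.3  2.3  1.5  0.6  0.1  0.1  0.1  0.4  0.3
 -0.2  0.4  0.3  0.2]
```

View pics/o2.png

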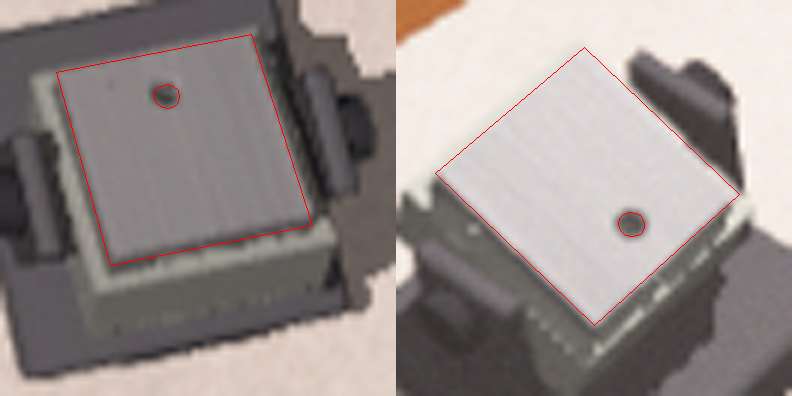

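```bash
cat >> h.py <<'E'
def platepts2(tcp,yaw,th,xo,yo,zo,pts,H=30.7):
    M=(R.from_euler('z',yaw)*R.from_euler('y',th)).as_matrix(); Z=R.from_euler('z',yaw).as_matrix()
    return np.asarray(tcp)+[0,0,18.7]+Z@[xo,yo,zo]+(np.asarray(pts,float)-[0,0,H])@M.T
def fitplate(tcp,yaw,obs,bias,thp=.36,ths=.05,pr=(2.,1.5,2.)):
    i=[o[0] for o in obs]; U=np.array([o[1:] for o in obs],float)
    f=lambda a:np.r_[(proj("scene",platepts2(tcp,yaw,a[0],*a[1:4],PT[i]))+bias-U).ravel()/.3,(a[0]-thp)/ths,a[1:4]/pr]
    s=least_squares(f,[.36,0,0,0]); C=np.linalg.inv(s.jac.T@s.jac); print("th,xo,yo,zo",s.x.round(3),"sd",np.sqrt(np.diag(C)).round(2),"res",(s.fun[:2*len(i)]*.3).round(2)); return s.x
E
python3 - <<'E'
from h import *
q=np.load("q2.npy"); se=cv2.imread("pics/sc_e.png")
pe=np.array([[598,352],[415,503],[163,273]])/11+[195,220]-.5
obs=[(0,*pe[0]),(1,*pe[1]),(2,*pe[2])]
tcp=[572.3,-173.4,138.2]
print("toolyaw",r.get_state()["orientation"], np.degrees(np.arctan2(*toolR()[[1,0],1])))
yaw=np.arctan2(*toolR()[[1,0],1])
a=fitplate(tcp,yaw,obs,q[6:8])
a=fitplate(tcp,yaw,obs,q[6:8],pr=(5,3,.01))
a=fitplate(tcp,yaw,obs,q[6:8],pr=(5,1,5))
E
```

```text
toolyaw [2.01384545e+00 2.41076162e+00 2.80815745e-04] 10.252171717517038
th,xo,yo,zo [ 0.319 -5.874 -0.659  2.763] sd [0.02 1.06 0.78 1.48] res [-0.38  0.07  0.79  0.44 -0.19 -0.35]
th,xo,yo,zo [ 0.304 -8.212  0.677  0.   ] sd [0.02 0.71 0.37 0.01] res [-0.49 -0.03  0.73  0.29 -0.21 -0.2 ]
th,xo,yo,zo [ 0.303 -7.217 -0.105  1.634] sd [0.02 1.33 0.88 1.87] res [-0.45 -0.05  0.74  0.29 -0.25 -0.22]
```

```bash
python3 - <<'E'
from h import *
q=np.load("q2.npy"); yaw=np.radians(10.25)
def o(l,x,y,k): return [(i,u/k+x-.5,v/k+y-.5) for i,u,v in l]
fitplate([602.8,-167.3,145.1],yaw,o([(2,52,140),(1,210,250),(0,314,150)],220,235,6.6),q[6:8],0,.02,(5,1,5))
fitplate([600.2,-167.9,110.1],yaw,o([(2,127,223),(1,250,309),(0,329,232)],205,225,5.3),q[6:8],0,.02,(5,1,5))
fitplate([611.6,-166,90.5],yaw,o([(2,132,247),(1,258,353),(0,335,276)],205,225,5.3),q[6:8],.2,.1,(5,1,5))
fitplate([616,-165.2,82.4],yaw,o([(2,134,246),(1,252,367),(0,332,290)],205,225,5.3),q[6:8],.3,.1,(5,1,5))
fitplate([622.8,-164.1,121.6],yaw,o([(2,83,281),(1,208,396),(0,287,322)],215,210,5.3),q[6:8],.3,.1,(5,1,5))
E
```

```text
th,xo,yo,zo [-0.012  1.807  0.705  4.629] sd [0.01 1.15 0.89 1.85] res [-0.47  0.01  0.28 -0.2   0.09  0.28]
th,xo,yo,zo [-0.013  0.566  0.717  1.879] sd [0.01 1.16 0.89 1.93] res [-0.62  0.    0.17  0.01  0.37  0.07]
th,xo,yo,zo [ 0.21  -3.686  0.172  1.548] sd [0.02 1.26 0.88 1.97] res [-0.21 -0.03 -0.03 -0.05  0.25  0.12]
th,xo,yo,zo [ 0.444 -3.559  0.133  2.507] sd [0.03 1.39 0.88 1.99] res [-0.23 -0.05  0.33 -0.09 -0.09  0.18]
th,xo,yo,zo [ 0.342 -5.707  0.314 -0.035] sd [0.03 1.3  0.88 1.91] res [-0.42 -0.16  0.11  0.39  0.31 -0.18]
```

```bash
python3 - <<'E'
from h import *
q=np.load("q2.npy"); st=r.get_state(); tcp=st["position"]; yaw=np.arctan2(*toolR()[[1,0],1]); print(tcp,yaw,q[2])
a=(.34,-6.3,0,1.5)
tip=platepts2(tcp,yaw,*a,[[20,0,-12]])[0]
for n in(6,0,-10):
    h=face(q,[[20,0,n]])[0]; print(n,(h-tip).round(1)); move(tcp+h-tip)
E
```

```text
[ 572.25890084 -173.35742045  138.23819164] 0.17893415195051432 0.1678341164142449
6 [ -3.7  -1.2 -10.9]
t 9.2167 tcp [ 572.3 -173.4  138.2] F [ 0.   0.5 -2.7] w 10.7 q [-0.43  0.41 -0.01  1.15  0.   -0.61]
cm [-0.06 -0.38  1.09] turn None
0 [ -5.7  -1.6 -16.5]
t 9.2167 tcp [ 572.3 -173.4  138.2] F [ 0.   0.5 -2.7] w 10.7 q [-0.43  0.41 -0.01  1.15  0.   -0.61]
cm [-0.05 -0.59  1.65] turn None
-10 [ -9.1  -2.2 -25.9]
t 9.2167 tcp [ 572.3 -173.4  138.2] F [ 0.   0.5 -2.7] w 10.7 q [-0.43  0.41 -0.01  1.15  0.   -0.61]
cm [-0.05 -0.93  2.59] turn None
```

>>> servo_tool(
  targets=[
    [[-0.05, -0.15, 0.4, 0], [-0.05, -0.3, 0.8, 0], [-0.05, -0.45, 1.2, 0], [-0.05, -0.48, 1.3, 0], [-0.05, -0.48, 1.3, 0], [-0.05, -0.48, 1.3, 0]],
  ],
)

```text
time: 9.72
position: [567.3, -174.6, 124.9]
orientation: [-2.014, -2.411, 0.0]
ft_force: [0.2, -0.6, -2.0]
grip_width: 10.8
```

```bash
python3 - <<'E'
from h import *
q=np.load("q2.npy"); ims=[]
for i in range(4): ims.append(viewer.get_image("scene")[:,:,::-1].astype(float))
s=np.mean(ims,0).astype(np.uint8); cv2.imwrite("pics/sc_f.png",s)
st=r.get_state(); print(st["time"],st["position"],st["ft_force"].round(1))
c=crop(s,195,220,70,60,11); cv2.imwrite("pics/f1.png",c)
a=(.34,-6.3,0,1.5); yaw=.179
P=platepts2(st["position"],yaw,*a,PT)
cv2.polylines(c,[np.int32(((proj("scene",P)+q[6:8]-[195,220]+.5)*11).round())],True,(0,0,255),1)
P=face(q,FC[:4]); cv2.polylines(c,[np.int32(((proj("scene",P)+q[6:8]-[195,220]+.5)*11).round())],True,(0,255,0),1)
cv2.imwrite("pics/f2.png",c)
E
```

```text
9.9167 [ 567.44654645 -174.67558295  125.23739407] [-0.1 -0.3 -2.6]
```

View pics/f1.png

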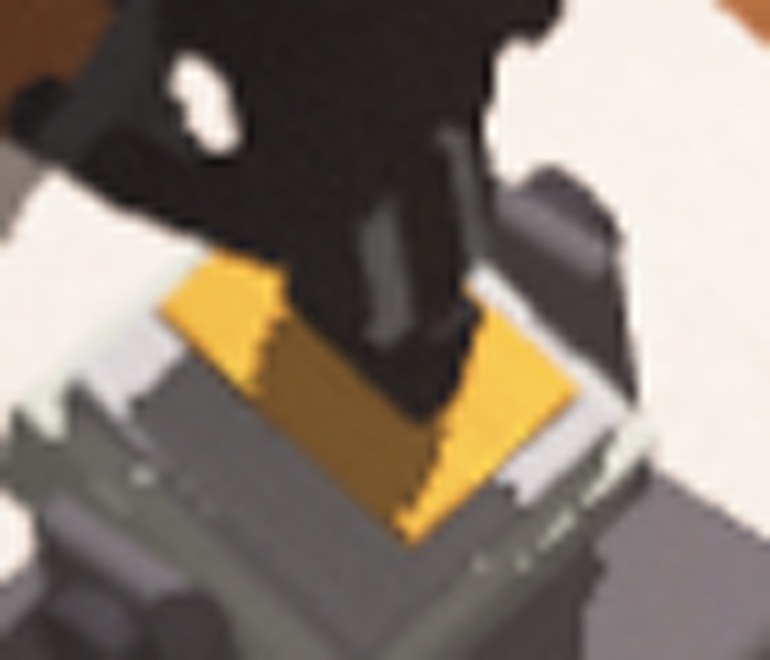

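View pics/f2.png

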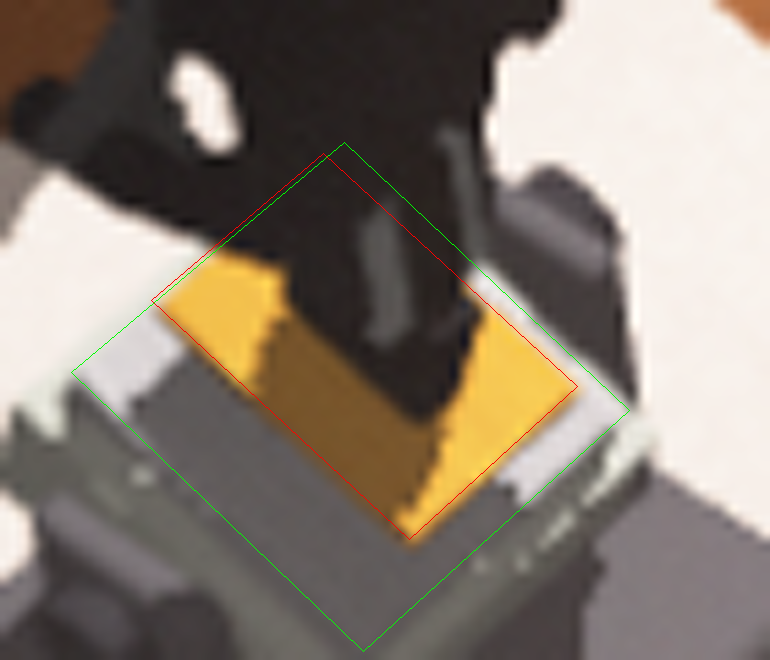

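>>> servo_tool(
  targets=[
    [[0, -0.04, 0.1, 0], [0, -0.08, 0.2, 0], [0, -0.12, 0.3, 0], [0, -0.15, 0.4, 0], [0, -0.15, 0.4, 0], [0, -0.15, 0.4, 0]],
  ],
)

```text
time: 10.42
position: [565.8, -174.9, 121.0]
orientation: [-2.014, -2.411, -0.0]
ft_force: [-0.7, 0.5, -2.0]
grip_width: 10.9
```

>>> servo_tool(
  targets=[
    [[0, -0.04, 0.1, 0], [0, -0.08, 0.2, 0], [0, -0.12, 0.3, 0], [0, -0.12, 0.3, 0], [0, -0.12, 0.3, 0]],
  ],
)

```text
time: 10.83
position: [564.6, -175.1, 118.0]
orientation: [-2.014, -2.411, -0.0]
ft_force: [-0.6, 0.2, -1.0]
grip_width: 10.8
```

>>> servo_tool(
  targets=[
    [[0, -0.04, 0.1, 0], [0, -0.08, 0.2, 0], [0, -0.11, 0.3, 0], [0, -0.11, 0.3, 0], [0, -0.11, 0.3, 0]],
  ],
)

```text
time: 11.25
position: [563.5, -175.3, 115.0]
orientation: [-2.014, -2.411, 0.0]
ft_force: [-0.1, -0.5, -2.9]
grip_width: 11.1
```

```bash
cat > lk.py <<'E'
from h import *
import sys
q=np.load("q2.npy"); a=eval(sys.argv[2]); n=sys.argv[1]
s=np.mean([viewer.get_image("scene")[:,:,::-1].astype(float) for i in range(2)],0).astype(np.uint8); cv2.imwrite(f"pics/sc_{n}.png",s)
st=r.get_state(); print(st["time"],st["position"].round(2),st["ft_force"].round(1),st["moment"].round(2),st["grip_width"])
c=crop(s,195,225,70,60,8); o=c.copy(); yaw=np.arctan2(*toolR()[[1,0],1])
def L(P,col): cv2.polylines(o,[np.int32(((proj("scene",P)+q[6:8]-[195,225]+.5)*8).round())],True,col,1)
L(platepts2(st["position"],yaw,*a,PT),(0,0,255)); L(face(q,FC[:4]),(0,255,0))
print("tip in face frame",((platepts2(st["position"],yaw,*a,[[20,0,-12]])[0]-face(q,[[20,0,0]])[0])@testerT(q)).round(2))
cv2.imwrite(f"pics/k_{n}.png",np.hstack([c[:,:],o])[:, :] if 0 else o); cv2.imwrite(f"pics/r_{n}.png",c)
E
python3 lk.py g "(.36,-6.3,0,1.5)"
```

```text
11.35 [ 563.6  -175.31  115.08] [ 0.2 -0.9 -1.5] [0.01 0.01 0.01] 10.466159810446587
tip in face frame [-1.36  0.12 -7.66]
```

View pics/k_g.png

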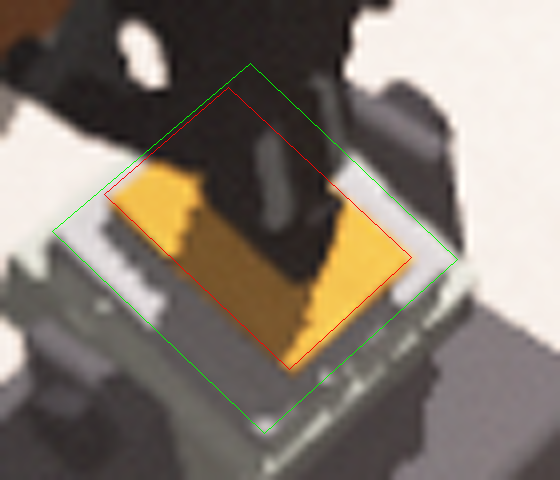

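>>> servo_tool(
  targets=[
    [[0, 0, 0.1, 0], [0, -0.02, 0.2, 0], [0, -0.04, 0.3, 0], [0, -0.04, 0.3, 0], [0, -0.04, 0.3, 0]],
  ],
)

```text
time: 11.77
position: [563.1, -175.4, 112.0]
orientation: [-2.014, -2.411, 0.0]
ft_force: [-0.5, -0.2, -1.8]
grip_width: 11.1
```

>>> servo_tool(
  targets=[
    [[0, -0.03, 0.08, 0], [0, -0.06, 0.16, 0], [0, -0.06, 0.16, 0], [0, -0.06, 0.16, 0]],
  ],
)

```text
time: 12.1
position: [562.9, -175.5, 110.7]
orientation: [2.014, 2.411, 0.001]
ft_force: [1.7, 2.1, 0.9]
grip_width: 11.0
```

>>> servo_tool(
  targets=[
    [[0, -0.03, 0.09, 0], [0, -0.07, 0.18, 0], [0, -0.1, 0.28, 0], [0, -0.14, 0.37, 0], [0, -0.14, 0.37, 0], [0, -0.14, 0.37, 0]],
  ],
)

```text
time: 12.6
position: [561.9, -175.7, 107.2]
orientation: [2.013, 2.41, 0.002]
ft_force: [3.9, 3.9, 4.2]
grip_width: 10.9
```

```bash
python3 lk.py h "(.37,-6.3,0,1.5)"
```

```text
12.7 [ 561.94 -175.67  107.18] [5.7 4.1 5.4] [ 0.66 -0.98 -0.04] 10.91456045395609
tip in face frame [ -0.66   0.04 -15.85]
```

View pics/r_h.png

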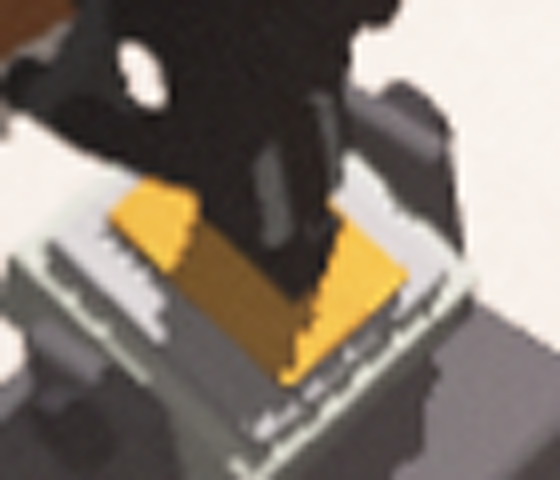

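View pics/k_h.png

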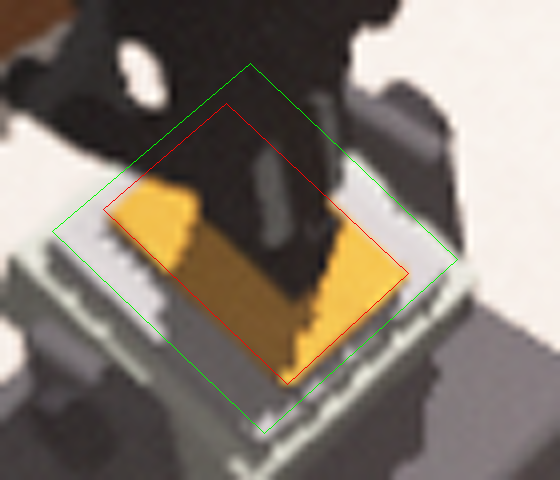

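>>> servo_tool(
  targets=[
    [[0.05, -0.03, 0.08, 0], [0.08, -0.06, 0.16, 0], [0.08, -0.09, 0.24, 0], [0.08, -0.1, 0.28, 0], [0.08, -0.1, 0.28, 0], [0.08, -0.1, 0.28, 0]],
  ],
)

```text
time: 13.2
position: [561.4, -175.5, 104.8]
orientation: [2.012, 2.409, 0.002]
ft_force: [7.1, 1.6, 6.9]
grip_width: 10.7
```

```bash
python3 lk.py i "(.37,-6.3,0,1.5)"; python3 - <<'E'
from h import *
q=np.load("q2.npy"); yaw=.179
for n,tcp in(("h",[561.94,-175.67,107.18]),("i",r.get_state()["position"])):
    se=cv2.imread(f"pics/sc_{n}.png"); u=proj("scene",platepts2(tcp,yaw,.37,-6.3,0,1.5,PT))+q[6:8]
    A=edgeline(se,u[2],u[1],2.,m=.15); print(n,"slope",A[1][1]/A[1][0],A[2])
    for th in(.3,.34,.38,.42): 
        u=proj("scene",platepts2(tcp,yaw,th,-6.3,0,1.5,PT)); d=u[1]-u[2]; print(th,(d[1]/d[0]).round(3))
E
```

```text
13.3 [ 561.38 -175.48  104.79] [6.9 1.7 7.1] [ 0.35 -1.21  0.03] 10.455773993904133
tip in face frame [ -0.32   0.32 -18.28]
h slope 1.0054711929591007 0.3986041230424674
0.3 0.897
0.34 0.926
0.38 0.954
0.42 0.983
i slope 1.0063052059616053 0.28043491552748107
0.3 0.898
0.34 0.926
0.38 0.954
0.42 0.983
```

View pics/r_i.png

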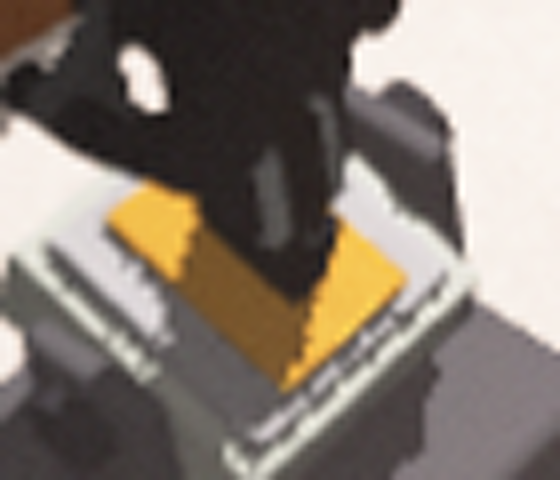

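>>> servo_tool(
  targets=[
    [[0, 0.03, 0.05, 0], [0, 0.03, 0.1, 0], [0, 0.03, 0.1, 0], [0, 0.03, 0.1, 0]],
  ],
)

```text
time: 13.63
position: [561.7, -175.5, 103.8]
orientation: [2.012, 2.409, 0.002]
ft_force: [6.7, 1.9, 7.9]
grip_width: 11.0
```

>>> servo_tool(
  targets=[
    [[0, -0.01, 0.05, 0], [0, -0.02, 0.1, 0], [0, -0.02, 0.1, 0], [0, -0.02, 0.1, 0]],
  ],
)

```text
time: 13.97
position: [561.5, -175.4, 102.9]
orientation: [2.012, 2.409, 0.002]
ft_force: [7.6, 2.6, 8.7]
grip_width: 10.9
```

>>> servo_tool(
  targets=[
    [[0, -0.01, 0.05, 0], [0, -0.02, 0.1, 0], [0, -0.02, 0.1, 0], [0, -0.02, 0.1, 0]],
  ],
)

```text
time: 14.3
position: [561.5, -175.4, 102.0]
orientation: [2.012, 2.409, 0.003]
ft_force: [7.3, 3.2, 7.8]
grip_width: 11.0
```

>>> servo_tool(
  targets=[
    [[0, -0.01, 0.05, 0], [0, -0.02, 0.1, 0], [0, -0.02, 0.1, 0], [0, -0.02, 0.1, 0]],
  ],
)

```text
time: 14.63
position: [561.5, -175.4, 101.1]
orientation: [2.011, 2.409, 0.003]
ft_force: [8.1, 3.4, 8.8]
grip_width: 10.8
```

```bash
python3 lk.py j "(.37,-6.3,0,1.5)"
```

```text
14.7333 [ 561.5  -175.44  101.1 ] [8.1 3.4 9.1] [ 0.65 -1.51 -0.07] 11.112461846347871
tip in face frame [  1.07   0.34 -21.7 ]
```

View pics/k_j.png

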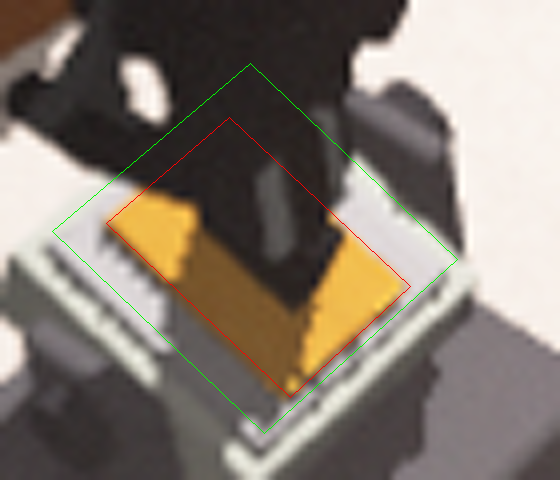

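View pics/r_j.png

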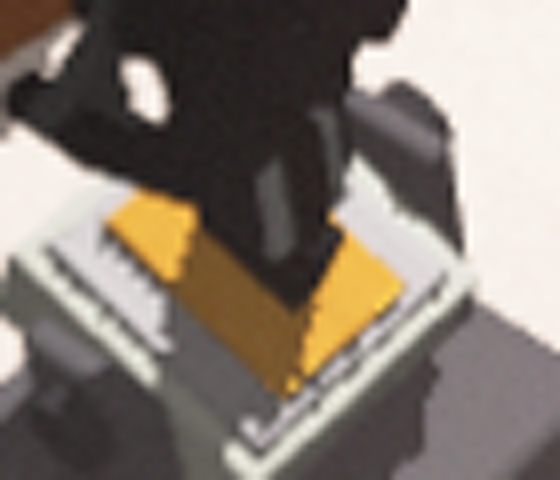

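```bash
python3 - <<'E'
from h import *
s=cv2.imread("pics/sc_j.png")
big=cv2.resize(s[238:288,198:258],None,fx=13,fy=12*13/12,interpolation=cv2.INTER_CUBIC); cv2.imwrite("pics/j2.png",big[:600])
k=lambda x,y:(x/8+195-.5,y/8+225-.5)
for nm,a,b,h in(("plate-y",k(105,222),k(285,397),1.5),("plate-y left",k(105,222),k(180,295),1.5),("face-y",k(45,243),k(245,440),1.5),("rim-y",k(10,258),k(235,475),2),("plate+x",k(285,397),k(403,287),1.5),("face+x",k(262,447),k(460,280),1.5)):
    A=edgeline(s,a,b,h,m=.1); print(nm,(A[1][1]/A[1][0]).round(3),A[2].round(2),A[0].round(1))
E
```

```text
plate-y 1.046 0.41 [217.2 261.7]
plate-y left 1.048 0.59 [212.  256.3]
face-y 0.962 0.57 [212.9 268.8]
rim-y 0.966 0.6 [210. 270.]
plate+x -0.893 0.4 [236.8 268.2]
face+x -0.916 0.7 [240.2 269.9]
```

View pics/j2.png

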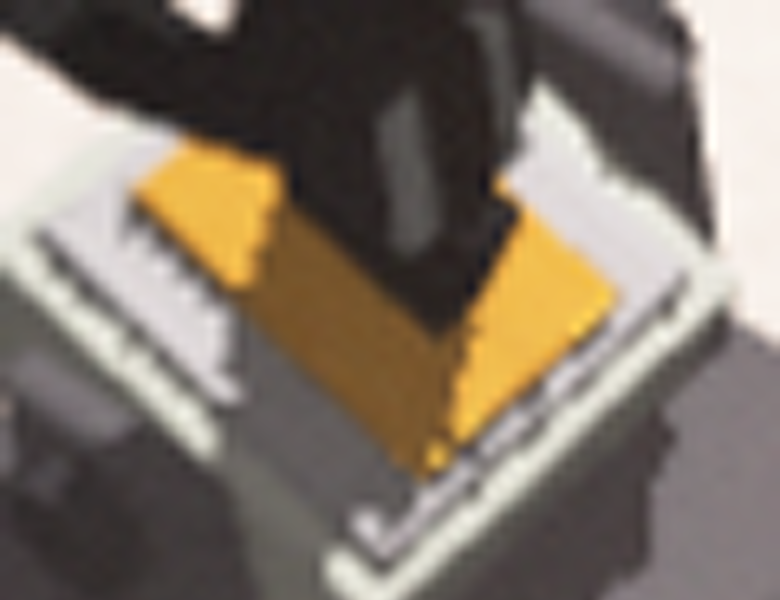

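```bash
python3 - <<'E'
from h import *
q=np.load("q2.npy"); yaw=.179
T={"e":[572.3,-173.4,138.2],"f":[567.45,-174.7,125.2],"g":[563.6,-175.3,115.1],"h":[561.94,-175.67,107.18],"i":[561.38,-175.48,104.79],"j":[561.5,-175.44,101.1]}
for n,tcp in T.items():
    s=cv2.imread(f"pics/sc_{n}.png").astype(float); sat=(s[:,:,2]-s[:,:,0]); lum=s.sum(2)
    u=proj("scene",platepts2(tcp,yaw,.37,-6.3,0,1.5,PT))+q[6:8]
    out={}
    # perpendicular profile sampling of saturation measure; threshold crossing at 50% between inside and outside
    for nm,a,b in(("-y",u[2],u[1]),("+x",u[1],u[0])):
        d=(b-a)/np.linalg.norm(b-a); nn=np.array([-d[1],d[0]]); L=np.linalg.norm(b-a); pts=[]
        for t in np.arange(2,L-2,.5):
            o=np.arange(-3.5,3.6,.1); P=a+t*d+o[:,None]*nn
            v=map_coordinates(sat,[P[:,1],P[:,0]],order=1)
            ins=v[:12].mean(); outv=v[-12:].mean()
            if ins<40: continue
            k=np.where(v<(ins+max(outv,0))/2)[0]
            if len(k): pts.append([t,o[k[0]]])
        pts=np.array(pts); l=cv2.fitLine(pts.astype(np.float32),cv2.DIST_HUBER,0,.01,.01).ravel(); out[nm]=(l[1]/l[0],len(pts),np.std(pts[:,1]-(pts[:,0]-l[2])*l[1]/l[0]-l[3]), (d[1]/d[0]))
    dd=out["-y"]; ang=np.arctan(dd[3])+np.arctan(dd[0]); sl=np.tan(ang)
    print(n,"-y slope",sl.round(3),"n",dd[1],"std",dd[2].round(2),"-> th",round(.37+(sl-dd[3])/.71,3),"| +x dev",np.round(out["+x"][0],3),out["+x"][1])
E
```

```text
e -y slope 0.956 n 58 std 0.12 -> th 0.385 | +x dev -0.037 34
f -y slope 0.955 n 57 std 0.12 -> th 0.384 | +x dev -0.046 34
g -y slope 0.955 n 56 std 0.15 -> th 0.382 | +x dev -0.024 34
h -y slope 0.972 n 56 std 0.09 -> th 0.405 | +x dev -0.015 33
i -y slope 0.965 n 56 std 0.11 -> th 0.396 | +x dev -0.036 33
j -y slope 1.012 n 56 std 0.12 -> th 0.461 | +x dev -0.004 33
```

```bash
cat > ang.py <<'E'
from h import *
import sys
q=np.load("q2.npy"); yaw=.179; n=sys.argv[1]
im=np.mean([viewer.get_image("scene")[:,:,::-1].astype(float) for i in range(2)],0); cv2.imwrite(f"pics/sc_{n}.png",im.astype(np.uint8))
st=r.get_state(); tcp=st["position"]; F=st["ft_force"]-[0,.2,-2.1]
M=testerT([0,0,.168,.39]); print(st["time"],tcp.round(2),"dF",F.round(1),"face-frame F",(F@M).round(1),"mom",st["moment"].round(2))
s=im; sat=s[:,:,2]-s[:,:,0]
u=proj("scene",platepts2(tcp,yaw,.37,-6.3,0,1.5,PT))+q[6:8]; a,b=u[2],u[1]
d=(b-a)/np.linalg.norm(b-a); nn=np.array([-d[1],d[0]]); L=np.linalg.norm(b-a); pts=[]
for t in np.arange(2,L-2,.5):
    o=np.arange(-3.5,3.6,.1); P=a+t*d+o[:,None]*nn; v=map_coordinates(sat,[P[:,1],P[:,0]],order=1)
    ins=v[:12].mean(); ou=max(v[-12:].mean(),0)
    if ins<40: continue
    k=np.where(v<(ins+ou)/2)[0]
    if len(k): pts.append([t,o[k[0]]])
pts=np.array(pts); l=cv2.fitLine(pts.astype(np.float32),cv2.DIST_HUBER,0,.01,.01).ravel(); sl=np.tan(np.arctan(d[1]/d[0])+np.arctan(l[1]/l[0]))
print("slope",sl.round(3),"th",round(.37+(sl-d[1]/d[0])/.71,3),"std",np.std(pts[:,1]-(pts[:,0]-l[2])*l[1]/l[0]-l[3]).round(2),"offset",l[3].round(2))
E
echo ok
```

```text
ok
```

>>> servo_tool(
  targets=[
    [[0, -0.08, -0.03, 0], [0, -0.15, -0.06, 0], [0, -0.2, -0.1, 0], [0, -0.2, -0.1, 0], [0, -0.2, -0.1, 0]],
  ],
)

```text
time: 15.15
position: [560.5, -175.7, 102.4]
orientation: [2.01, 2.408, 0.006]
ft_force: [13.1, 5.4, 7.9]
grip_width: 11.0
```

```bash
python3 ang.py k
```

```text
15.25 [ 560.59 -175.7   102.34] dF [13.7  5.3  9.7] face-frame F [ 9.7  2.9 14.4] mom [ 1.05 -2.7  -0.02]
slope 0.976 th 0.411 std 0.15 offset 0.6
```

>>> servo_tool(
  targets=[
    [[0, 0.05, -0.08, 0], [0, 0.09, -0.16, 0], [0, 0.13, -0.24, 0], [0, 0.16, -0.31, 0], [0, 0.16, -0.31, 0], [0, 0.16, -0.31, 0]],
  ],
)

```text
time: 15.75
position: [561.3, -175.5, 105.0]
orientation: [2.011, 2.409, 0.003]
ft_force: [10.7, 2.2, 5.1]
grip_width: 10.8
```

```bash
python3 ang.py l
```

```text
15.85 [ 561.25 -175.49  104.91] dF [9.3 3.2 6.6] face-frame F [6.5 1.6 9.8] mom [ 0.57 -2.05 -0.01]
slope 0.957 th 0.384 std 0.1 offset 0.67
```

```bash
python3 - <<'E'
from h import *
q=np.load("q2.npy")
s0=cv2.imread("pics/scene0.png"); fs=np.array([[316,158],[207,253],[88,140],[192,45]])/4.4+[182,222]-.5
for h in(1.2,1.5,2,2.5):
    A=edgeline(s0,fs[2],fs[1],h,n=50,m=.1);D=edgeline(s0,fs[2],fs[3],h,n=50,m=.12);B=edgeline(s0,fs[3],fs[0],h,n=50,m=.15)
    print("-y",(A[1][1]/A[1][0]).round(3),A[2].round(2),"-x",(D[1][1]/D[1][0]).round(3),D[2].round(2),"+y",(B[1][1]/B[1][0]).round(3),B[2].round(2))
for yaw in(.15,.168,.179,.19):
  for th in(.36,.4):
    v=proj("scene",face([q[0],q[1],yaw,th],FC[:4])); f=v[1]-v[2];i=v[3]-v[2];h=v[0]-v[3]; print(yaw,th,"-y",(f[1]/f[0]).round(3),"-x",(i[1]/i[0]).round(3),"+y",(h[1]/h[0]).round(3))
E
```

```text
-y 0.95 0.07 -x -0.864 0.18 +y 0.971 0.23
-y 0.951 0.09 -x -0.86 0.26 +y 0.977 0.27
-y 0.952 0.09 -x -0.86 0.29 +y 0.984 0.36
-y 0.952 0.09 -x -0.86 0.3 +y 0.982 0.75
0.15 0.36 -y 0.993 -x -0.817 +y 0.978
0.15 0.4 -y 1.021 -x -0.817 +y 1.01
0.168 0.36 -y 0.961 -x -0.844 +y 0.948
0.168 0.4 -y 0.989 -x -0.844 +y 0.98
0.179 0.36 -y 0.942 -x -0.86 +y 0.93
0.179 0.4 -y 0.97 -x -0.861 +y 0.962
0.19 0.36 -y 0.924 -x -0.877 +y 0.912
0.19 0.4 -y 0.952 -x -0.878 +y 0.944
```

```bash
python3 - <<'E'
from h import *
s=cv2.imread("pics/sc_l.png"); cv2.imwrite("pics/l2.png",crop(s,195,225,70,60,11))
E
```

```text
(no output)
```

View pics/l2.png

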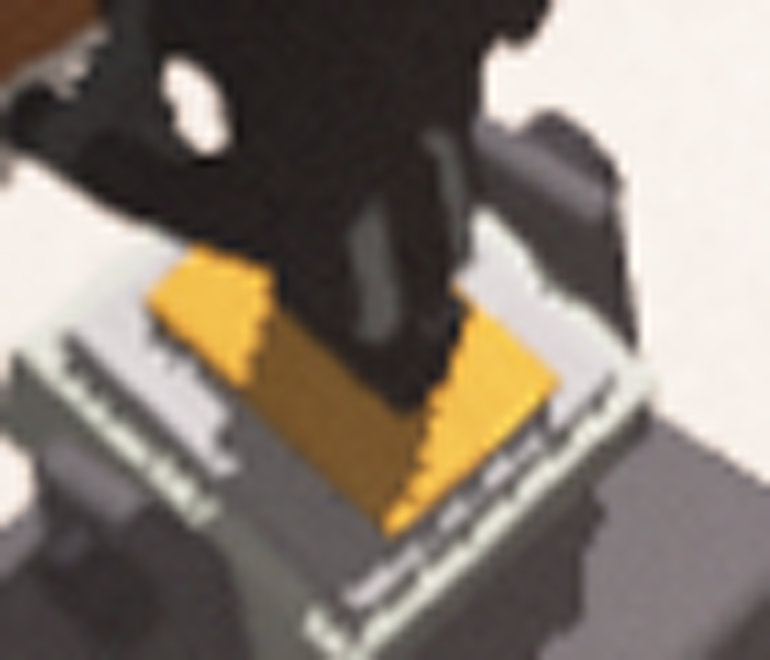

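>>> servo_tool(
  targets=[
    [[0, 0.03, 0, 0], [0, 0.06, 0, 0], [0, 0.06, 0, 0], [0, 0.06, 0, 0], [0, 0.06, 0, 0], [0, 0.06, 0, 0]],
  ],
)

```text
time: 16.35
position: [561.6, -175.4, 104.9]
orientation: [2.012, 2.409, 0.003]
ft_force: [9.0, 2.9, 5.5]
grip_width: 10.6
```

```bash
python3 ang.py m; sleep 0; python3 ang.py n
```

```text
16.45 [ 561.58 -175.42  104.86] dF [8.5 1.7 7.4] face-frame F [ 5.2  0.2 10.1] mom [ 0.48 -1.72 -0.01]
slope 0.976 th 0.411 std 0.14 offset 0.69
16.55 [ 561.6  -175.42  104.88] dF [8.4 2.  7.4] face-frame F [ 5.2  0.6 10.1] mom [ 0.51 -1.73 -0.05]
slope 0.975 th 0.41 std 0.13 offset 0.75
```

The plate is flush in the image but takes its angle partly from the finger position, because the pad torque is high. I'll unload, release briefly so the plate settles on the face with its pin in the hole, then re-grip and press straight.

>>> servo_tool(
  targets=[
    [[0, 0.03, -0.1, 0], [0, 0.06, -0.2, 0], [0, 0.1, -0.3, 0], [0, 0.12, -0.4, 0], [0, 0.12, -0.4, 0], [0, 0.12, -0.4, 0]],
  ],
)

```text
time: 17.05
position: [561.9, -175.2, 108.4]
orientation: [2.013, 2.41, 0.001]
ft_force: [5.4, 0.3, 0.8]
grip_width: 10.9
```

```bash
python3 ang.py o
```

```text
17.15 [ 561.89 -175.22  108.35] dF [4.5 0.2 3.8] face-frame F [ 2.7 -0.5  5.2] mom [ 0.14 -1.11 -0.04]
slope 0.973 th 0.407 std 0.12 offset 0.78
```

Still 5 N (head about 1.4 mm). Releasing now.

>>> servo_tool(
  targets=[
    [[0, 0.02, -0.1, 0], [0, 0.02, -0.1, 0], [0, 0.02, -0.1, 0], [0, 0.02, -0.1, 0], [0, 0.02, -0.1, 0]],
  ],
  gripper=0.7,
)

```text
time: 17.57
position: [561.1, -174.9, 108.9]
orientation: [-2.014, -2.411, 0.0]
ft_force: [0.4, -0.1, 0.9]
grip_width: 25.8
```

```bash
python3 ang.py p; python3 - <<'E'
from h import *
s=cv2.imread("pics/sc_p.png"); cv2.imwrite("pics/p2.png",crop(s,195,225,70,60,11))
E
```

```text
17.6667 [ 561.27 -174.92  109.01] dF [-0.7 -0.3  1.7] face-frame F [-1.3 -0.1  1.3] mom [-0.06  0.01 -0.01]
slope 1.02 th 0.473 std 0.13 offset 0.77
```

View pics/p2.png

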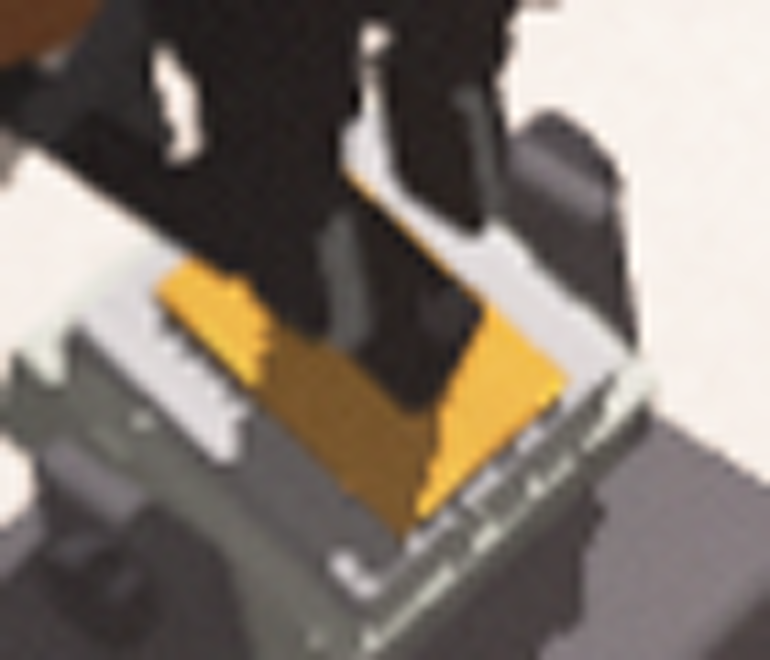

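```bash
cat > edges.py <<'E'
from h import *
import sys
q=np.load("q2.npy")
def thr(s,a,b,sgn=1,rng=3.0,skip=2):
    sat=s[:,:,2].astype(float)-s[:,:,0]; a=np.array(a,float);b=np.array(b,float)
    d=(b-a)/np.linalg.norm(b-a); nn=sgn*np.array([-d[1],d[0]]); L=np.linalg.norm(b-a); pts=[]
    for t in np.arange(skip,L-skip,.5):
        o=np.arange(-rng,rng+.05,.1); P=a+t*d+o[:,None]*nn; v=map_coordinates(sat,[P[:,1],P[:,0]],order=1)
        ins=v[:8].mean(); ou=max(v[-8:].mean(),0)
        if ins<40: continue
        k=np.where(v<(ins+ou)/2)[0]
        if len(k): pts.append(a+t*d+o[k[0]]*nn)
    pts=np.array(pts); l=cv2.fitLine(pts.astype(np.float32),cv2.DIST_HUBER,0,.01,.01).ravel(); dd=l[:2]*np.sign(l[:2]@d)
    return l[2:],dd,np.std((pts-l[2:])@[-dd[1],dd[0]]),len(pts)
E
python3 - <<'E'
from edges import *
k=lambda x,y:np.array((x/11+195-.5,y/11+225-.5))
s=cv2.imread("pics/sc_p.png")
E={"-y":thr(s,k(158,290),k(400,525)),"+x":thr(s,k(415,520),k(565,380)),"+y":thr(s,k(485,305),k(565,380),-1,skip=1),"+yup":thr(s,k(350,175),k(480,300),-1,2,skip=1)}
for n,e in E.items(): print(n,(e[1][1]/e[1][0]).round(3),"std",e[2].round(2),e[3],e[0].round(1))
c=[tuple(isect(E["+x"],E["+y"])),tuple(isect(E["+x"],E["-y"]))]; print(c)
M=lambda yaw,th:[ (lambda d:round(d[1]/d[0],3))(v) for v in (lambda u:(u[1]-u[2],u[0]-u[1],u[0]-u[3]))(proj("scene",platepts2([561.3,-175,109],yaw,th,-6.3,0,1.5,PT)))]
for yaw in(.13,.15,.17,.19):
    for th in(.36,.40,.44): print(yaw,th,"-y,+x,+y",M(yaw,th))
E
```

```text
Traceback (most recent call last):
  File "edges.py", line 13, in thr
    pts=np.array(pts); l=cv2.fitLine(pts.astype(np.float32),cv2.DIST_HUBER,0,.01,.01).ravel(); dd=l[:2]*np.sign(l[:2]@d)
                         ~~~~~~~~~~~^^^^^^^^^^^^^^^^^^^^^^^^^^^^^^^^^^^^^^^^^^^^^^^^^
cv2.error: OpenCV(4.12.0) /io/opencv/modules/imgproc/src/linefit.cpp:618: error: (-215:Assertion failed) npoints2 >= 0 || npoints3 >= 0 in function 'fitLine'
```

```bash
python3 - <<'E'
from edges import *
k=lambda x,y:np.array((x/11+195-.5,y/11+225-.5))
s=cv2.imread("pics/sc_p.png")
E={"-y":thr(s,k(158,290),k(400,525)),"+x":thr(s,k(415,520),k(565,380)),"+y":thr(s,k(485,305),k(565,380),-1,skip=1)}
E["+yL"]=edgeline(s,k(350,175),k(565,380),1.2,n=40,m=.05)+(0,)
E["+yup"]=edgeline(s,k(350,175),k(480,300),1.2,n=30,m=.05)+(0,)
for n,e in E.items(): print(n,(e[1][1]/e[1][0]).round(3),"std",e[2].round(2),e[3],e[0].round(1))
M=lambda yaw,th:[ (lambda d:round(d[1]/d[0],3))(v) for v in (lambda u:(u[1]-u[2],u[0]-u[1],u[0]-u[3]))(proj("scene",platepts2([561.3,-175,109],yaw,th,-6.3,0,1.5,PT)))]
for yaw in(.13,.15,.17,.19):
    for th in(.36,.40,.44): print(yaw,th,"-y,+x,+y",M(yaw,th))
E
```

```text
-y 1.025 std 0.15 54 [218.1 260.9]
+x -0.924 std 0.17 30 [240.6 264.8]
+y 0.972 std 0.14 16 [242.1 254.9]
+yL 0.906 std 0.21 0 [234.  247.8]
+yup 0.945 std 0.09 0 [231.9 245.9]
0.13 0.36 -y,+x,+y [np.float64(1.026), np.float64(-0.837), np.float64(1.016)]
0.13 0.4 -y,+x,+y [np.float64(1.055), np.float64(-0.837), np.float64(1.048)]
0.13 0.44 -y,+x,+y [np.float64(1.085), np.float64(-0.836), np.float64(1.08)]
0.15 0.36 -y,+x,+y [np.float64(0.99), np.float64(-0.869), np.float64(0.98)]
0.15 0.4 -y,+x,+y [np.float64(1.019), np.float64(-0.868), np.float64(1.012)]
0.15 0.44 -y,+x,+y [np.float64(1.049), np.float64(-0.867), np.float64(1.044)]
0.17 0.36 -y,+x,+y [np.float64(0.955), np.float64(-0.901), np.float64(0.947)]
0.17 0.4 -y,+x,+y [np.float64(0.984), np.float64(-0.901), np.float64(0.978)]
0.17 0.44 -y,+x,+y [np.float64(1.013), np.float64(-0.9), np.float64(1.01)]
0.19 0.36 -y,+x,+y [np.float64(0.921), np.float64(-0.935), np.float64(0.914)]
0.19 0.4 -y,+x,+y [np.float64(0.95), np.float64(-0.934), np.float64(0.945)]
0.19 0.44 -y,+x,+y [np.float64(0.979), np.float64(-0.934), np.float64(0.977)]
```

The -y edge reads steeper than the +y edge, so that estimator is biased by the shadowed side. The plate now lies free on the face with its pin in the hole. I'll re-centre on the rib and re-grip.

>>> servo_tool(
  targets=[
    [[0, -0.1, -0.1, 0], [0, -0.2, -0.2, 0], [0, -0.35, -0.3, 0], [0, -0.4, -0.35, 0], [0, -0.4, -0.35, 0], [0, -0.4, -0.35, 0], [0, -0.4, -0.35, 0]],
  ],
)

```text
time: 18.25
position: [557.4, -175.6, 112.5]
orientation: [-2.014, -2.411, -0.0]
ft_force: [-1.0, 0.3, -0.3]
grip_width: 25.5
```

>>> servo_tool(
  targets=[
    [[0, 0, 0, 0], [0, 0, 0, 0], [0, 0, 0, 0], [0, 0, 0, 0], [0, 0, 0, 0], [0, 0, 0, 0], [0, 0, 0, 0]],
  ],
  gripper=1,
  newtons=25,
)

```text
time: 18.83
position: [557.5, -175.7, 112.6]
orientation: [2.014, 2.411, -0.0]
ft_force: [-0.1, -1.2, 0.1]
grip_width: 10.8
```

```bash
python3 ang.py q; python3 - <<'E'
from h import *
s=cv2.imread("pics/sc_q.png"); cv2.imwrite("pics/q2.png",crop(s,195,225,70,60,11))
E
```

```text
18.9333 [ 557.45 -175.65  112.58] dF [-0.6 -0.8  2.8] face-frame F [-1.8 -0.7  2.3] mom [-0.28  0.11 -0.02]
slope 1.023 th 0.477 std 0.14 offset 0.87
```

View pics/q2.png

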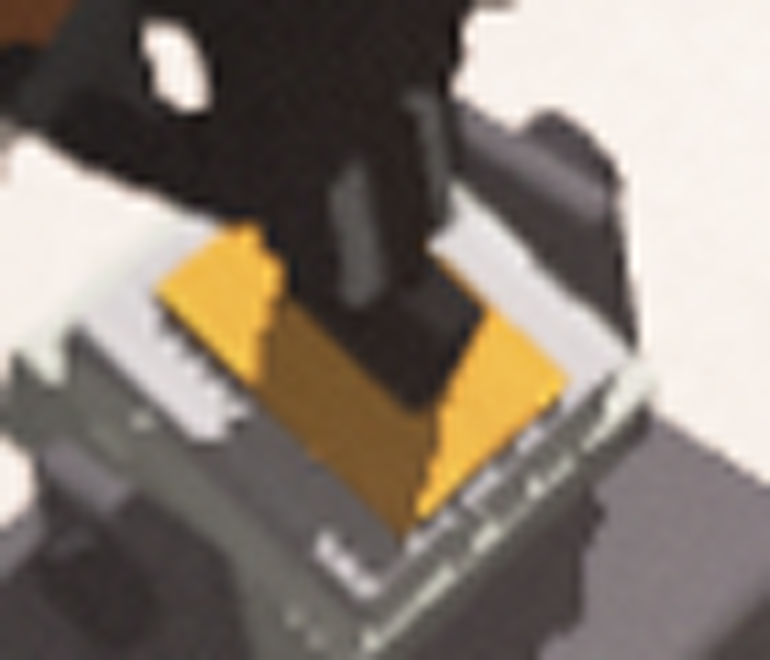

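>>> servo_tool(
  targets=[
    [[0, -0.04, 0.08, 0], [0, -0.07, 0.16, 0], [0, -0.11, 0.24, 0], [0, -0.14, 0.32, 0], [0, -0.17, 0.39, 0], [0, -0.17, 0.39, 0], [0, -0.17, 0.39, 0]],
  ],
)

```text
time: 19.52
position: [556.1, -176.0, 109.0]
orientation: [2.013, 2.411, 0.001]
ft_force: [0.1, -0.2, 6.4]
grip_width: 10.9
```

```bash
sed -i 's/,.39\])/,.42])/' ang.py; python3 ang.py s; python3 - <<'E'
from h import *
s=cv2.imread("pics/sc_s.png"); cv2.imwrite("pics/s2.png",crop(s,195,225,70,60,11))
E
```

```text
19.6167 [ 556.08 -175.97  109.05] dF [ 0.4 -0.6  8.2] face-frame F [-3.1 -0.6  7.6] mom [-0.04 -0.02 -0.08]
slope 1.032 th 0.489 std 0.12 offset 0.94
```

View pics/s2.png

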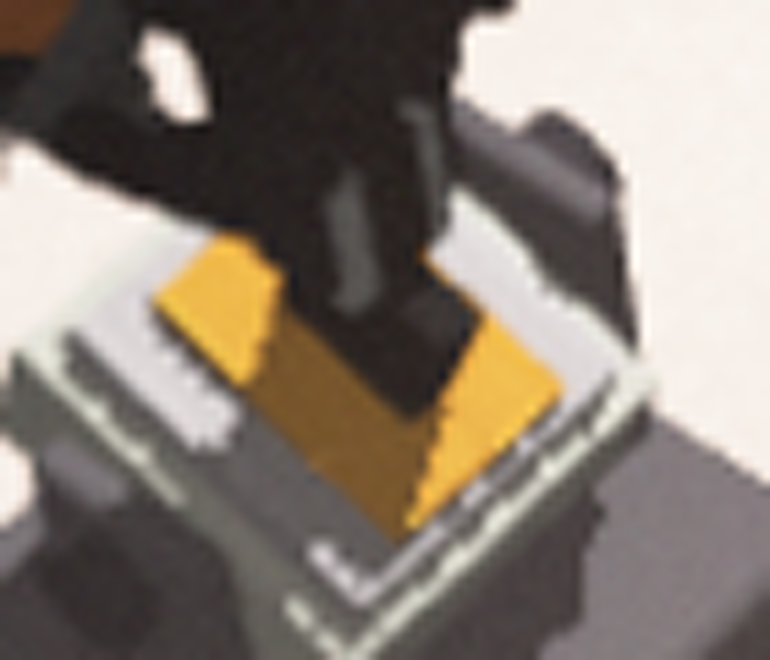

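>>> servo_tool(
  targets=[
    [[0, -0.03, 0.03, 0], [0, -0.05, 0.06, 0], [0, -0.05, 0.06, 0], [0, -0.05, 0.06, 0], [0, -0.05, 0.06, 0], [0, -0.05, 0.06, 0], [0, -0.05, 0.06, 0]],
  ],
)

```text
time: 20.2
position: [555.8, -176.0, 108.6]
orientation: [2.013, 2.41, 0.001]
ft_force: [0.9, 0.5, 6.6]
grip_width: 11.0
```

```bash
python3 ang.py t; python3 - <<'E'
from edges import *
k=lambda x,y:np.array((x/11+195-.5,y/11+225-.5))
for n,a in(("q",[(158,290),(400,525),(565,380),(440,255)]),("s",[(155,300),(395,535),(562,385),(430,255)]),("t",[(154,303),(394,538),(561,388),(430,258)])):
    s=cv2.imread(f"pics/sc_{n}.png")
    e=[thr(s,k(*a[0]),k(*a[1])),thr(s,k(a[1][0]+15,a[1][1]-5),k(*a[2])),edgeline(s,k(*a[3]),k(*a[2]),1.2,n=30,m=.08)]
    print(n,[(x[1][1]/x[1][0]).round(3) for x in e],[x[2].round(2) for x in e])
E
```

```text
20.3 [ 555.81 -176.06  108.55] dF [2.6 0.2 9.2] face-frame F [-1.4 -0.3  9.5] mom [ 0.09 -0.22 -0.  ]
slope 1.017 th 0.468 std 0.12 offset 0.78
q [np.float64(0.999), np.float64(-0.932), np.float64(0.866)] [np.float64(0.15), np.float64(0.18), np.float64(0.18)]
s [np.float64(1.019), np.float64(-0.958), np.float64(0.884)] [np.float64(0.15), np.float64(0.08), np.float64(0.12)]
t [np.float64(1.018), np.float64(-0.951), np.float64(0.871)] [np.float64(0.11), np.float64(0.07), np.float64(0.15)]
```

```bash
python3 - <<'E'
from h import *
t=viewer.get_image("scene"); cv2.imwrite("pics/end.png",t[:,:,::-1]); print(workorder.finish_job())
E
```

```text
the job is handed in; nothing more can be done
None
```

View pics/end.png

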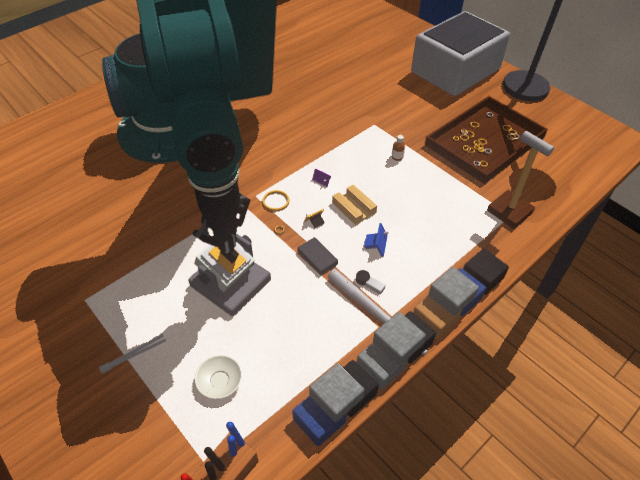

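I lifted the brass plate off the rest and pivoted it in the fingers by pressing its back edge on the lower part of the head. I then put the pin in the hole, opened the fingers briefly so the plate could settle flush, and gripped and pressed it again. I handed the job in at about 20 s with the plate still held and pressed; no verdict is reported.

**Last checks**
- **Press:** about 9.5 N along the face's normal, which puts the head about 4.3 mm in.
- **Flush:** the plate's edge slope in the image was 1.017, against 1.020–1.023 when it lay free on the face. That is within about 0.01 rad.
- **Grip:** finger opening 11 mm, with the plate still held.
- **Other things:** in the last picture they look to be where they started; I did not measure them.

**What disagreed**
- **Slope of the face:** my camera fits gave 0.35 to 0.43 rad. The plate-edge angle is also biased by shadow, so I judged flush by comparing with the freely resting plate.
- **First press:** before I released it, the plate probably stood up to about 0.06 rad off flush, because friction in the finger pads held its angle.
- **Pin depth:** I could not see the pin. I take it to be fully in because the plate went down to the face without early contact and stayed in place when released.

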